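# Close a split instrument casing on its dowels and hold it shut

## Robot

A 7-joint arm with a two-finger parallel gripper is mounted at the origin on the work surface. World frame = base frame: x ahead of the robot, y to its left, z up, the work surface at z = 0. Lengths are in m, angles in rad, forces in N, time in s.
With the tool pointing down it reaches from about 0.4 to 0.925 m from the base axis. Payload 4.1 kg.
Tool frame: the origin (TCP) lies at the very end of the fingers, on their centre line; the grasp point (between the pads) lies 19 mm behind it; y points along the fingers, z is the direction in which the jaws open and shut, and the axes are right-handed (so a half turn about y gives the same grasp; the last joint's range is limited). The gripper opens to 85 mm and grips with 20 to 120 N. Pads are 22 mm wide; open, the fingers measure 114 mm over their backs; the gripper's body (76 mm by 85 mm) begins 54 mm behind the grasp point. The pads swing forward as they close: fully open they stand 13 mm farther back than shut.
Start: joints at [1.005, 0.398, 0.045, 1.537, -0.019, 1.207, -0.051], TCP at [0.293, -0.58, 0.231] pointing down, gripper open.
Joint ranges: [-2.82, 2.82], [-0.49, 2.23], [-1.37, 1.46], [0, 2.46], [-1.36, 4.5], [0.23, 2], [-2.94, 2.94]. Speed limits (rad/s): [2.57, 2.57, 3.14, 3.14, 3.14, 3.14, 3.14].

## Interface

Orientations are given as a unit quaternion [w, x, y, z].
In Python, from station import arm gives the robot as it stands.
- The arm moves only by the tool drive_tool, never from a script. Its argument "plan" is a list of rows, each an object with "dp": the shift along the tool's x, y, z in m, a list of three; "angular": the turn, a rotation vector about the tool's x, y, z in degrees, a list of three; "grip": the finger opening in m, from 0 to 0.0854. A call has 1 to 10 rows; each row shifts and turns the commanded pose from where the row before left it, along the tool's axes as they then stand; what a row does not reach is not made up. A row lasts 1/12 s, in which the tool goes at most 41.7 mm and 7.16 degrees, less where a joint would pass 70% of its speed; a pose out of reach is approached as far as the arm can. A call with a gripper value outside its range is refused whole. The fingers move at their own pace and stop on an object; "newtons" is the grip in N (left out, the last holds). Time passes only in rows, so rows that do not move let the fingers close. It gives the time, the measured TCP pose, the force and the opening at its end, in the units of the state.
- arm.observe(): the state, without advancing time (a new reading comes with each control period).
- arm.get_image(name): name is "side" or "top" or "wrist"; returns a dict with "pixels" (384x512x3 uint8, blue, green, red), "depth" (384x512 float32, m along the optical axis (not along the pixel's ray), 0 where there is no reading), "K" (3x3 intrinsics, pixels), "view" (4x4, takes a point from world to camera coordinates); the wrist camera has in their place "mount" (4x4, takes a point from camera to tool coordinates, whose origin is the TCP and whose axes are the tool frame's). Camera axes: x right, y up, looking along -z (the intrinsics and any distortion apply to the point x, -y, -z); pixel columns grow to the right and rows downward; lengths in m; the calibration is good to about 2 mm. A picture is of the moment at which its call begins: read the wrist's pose just before it.
- arm.finish_job(): hands the job in, once; it reports no verdict.
The state is a dict: "time_s": time; "qpos": joint angles; "qvel": joint speeds; "joint_torque": joint torques, N m; "ee_pos": TCP position; "orientation": TCP orientation; "wrist_force": force on the tool from outside, world axes, zero at the start; "moment": the same for the moment, N m; "grip_width": opening from 0.0 (shut) to 1.0 (fully open).
Only numpy, scipy, OpenCV 4.12 (cv2) and the standard library are available. Lean on these libraries where they do the work, as an engineer would, in place of code of your own. Each camera call takes 0.05 s, during which the arm holds its last target.

## Task

Lay the battery pack in its bay in the casing half that sits in the clamp and let go of it, then set the cover over it on the two dowels, the orange ends of all three parts together. Press the cover down fully home against the sprung contacts, so that the split line is closed all round, and finish while still holding it pressed shut, ready for the screws. Leave the other things on the bench where they are.

Things in the scene. Friction and masses are not known exactly. Their poses are not given: they have to be found in the camera images.
- casing: lower half of a hand-held instrument's split casing, dark grey with one end orange, 150 x 58 mm, open side up, gripped by its ends in a low clamp fixed to the bench (196 x 74 mm, all below the rim; its screw knob reaches 122 mm past the middle at the orange end). Origin: on the bench under the casing's middle; x along it towards the orange end, z up. Rim (split line) 44 mm above the origin.
- bay (a point): the middle of the battery bay, on top of the sprung contact carrier (17.5 mm below the rim): the pack's origin comes here when it is laid in. The bay is 77 x 43 mm inside (2.5 mm play on every side of the pack), its guides reach 3 mm below the rim; the pack then stands 20.5 mm above the rim.
- split_mid (a point): the middle of the casing half's rim (split line), 44 mm above the bench: the cover's origin comes here when it is fully home; axes as the casing's
- dowel_a (a point): tip of the steel dowel in the orange end of the casing half: 7 mm thick, upright, 20 mm high above the rim, the last 6 mm tapered; at x = +63, y = +12 mm in the casing's frame
- dowel_b (a point): tip of the same kind of dowel in the grey end of the casing half, at x = -63, y = +12 mm, so that the cover fits one way round only
- cover: upper half of the casing, a loose shell of 150 x 58 x 22 mm, about 0.14 kg, dark grey with one end orange, lying open side down as it will be fitted. Origin: centre of its underside; x towards its orange end, z up. Flat sides, to be gripped across the 58 mm width at the middle. Two 9 mm dowel holes go right through it; inside it is 17 mm high, 51 mm wide, 102 mm long between the end blocks.
- socket_a (a point): mouth (underside) of the cover's dowel hole in its orange end, at x = +63, y = +12 mm in the cover's frame
- socket_b (a point): mouth (underside) of the cover's dowel hole in its grey end, at x = -63, y = +12 mm in the cover's frame
- pack: blue battery pack of four cells, 72 long x 38 wide x 38 high mm, about 0.2 kg, one end orange. Origin: centre of its underside; x towards its orange end, z up.
- contacts (a joint): travel of the sprung contact carrier in the bay floor, m: 0 = up, grows as the pack is pressed down; 0.0035 when the cover is fully home. The spring pushes with 5 N at 0 and 12 N at 0.0035, so the unheld cover rests on the pack 3.5 mm above the rim, and it takes about 9 N of push to close it.
- screwdriver: green-handled screwdriver, 170 mm long, lying on the bench (bystander); origin under its middle
- tape: roll of cream tape, 92 mm across, 24 mm high, lying flat (bystander); origin at the centre of its underside
- screw_tray: blue tray of small screws, 75 x 110 x 18 mm (bystander); origin at the centre of its underside
- mouse: dark computer mouse, 105 x 60 x 31 mm (bystander); origin at the centre of its underside
- calculator: dark pocket calculator, 140 x 85 x 15 mm (bystander); origin at the centre of its underside
- meter: dark teal hand-held multimeter lying face up, 165 x 80 x 45 mm (bystander); origin at the centre of its underside
- flux_bottle: small clear bottle with a white cap, 36 mm across, 75 mm high, standing (bystander); origin at the centre of its underside
- pack_end (a point): the middle of the pack's orange end face, 36 mm from its middle and 19 mm above its underside
There are look-alikes about, which are no part of the job. Leave any green, pink or turquoise look-alike of the cover alone.

How it is judged:
On the way, in this order (a step that is already met when the one before it is completed fails the run):
1. the battery pack lies in its bay on the contacts, orange end to orange end, let go and at rest (horizontal distance between pack and bay below 0.006 m and angle between the x axis of pack and the x axis of casing, either way round below 0.15 rad and z of pack in the frame of casing between 0.02 and 0.029 m and angle between pack's own z axis and vertical below 0.1 rad and contact force between the fingers and pack below 0.1 N and linear speed of pack below 0.02 m/s and x of pack_end in the frame of casing above 0.025 m), for 0.2 s.
2. the cover is on both dowels, the right way round (horizontal distance between socket_a and dowel_a below 0.003 m and horizontal distance between socket_b and dowel_b below 0.003 m and angle between cover's own z axis and vertical below 0.06 rad and z of cover in the frame of casing below 0.052 m), for 0.1 s.
At the end, for the whole second after the job is handed in: Through the last second: pack in its bay within 6 mm, orange ends together; cover level on both dowels (2.5 mm), under 1 mm from fully home, pressing on the pack with over 6 N; contacts over 2 mm down; the fingers push or grip the cover with over 2 N (horizontal distance between pack and bay below 0.006 m and angle between the x axis of pack and the x axis of casing, either way round below 0.15 rad and z of pack in the frame of casing between 0.02 and 0.025 m and angle between pack's own z axis and vertical below 0.1 rad and horizontal distance between socket_a and dowel_a below 0.0025 m and horizontal distance between socket_b and dowel_b below 0.0025 m and angle between cover's own z axis and vertical below 0.06 rad and z of cover in the frame of casing below 0.045 m and value of joint contacts above 0.002 m and contact force between the fingers and cover above 2 N and contact force between cover and pack above 6 N and linear speed of cover below 0.01 m/s and x of pack_end in the frame of casing above 0.025 m); the arm keeps its last pose, push and grip.
It fails at once if a bystander (screwdriver, tape, screw tray, mouse, calculator, multimeter or bottle) is moved more than 30 mm (distance of any of screwdriver, tape, screw_tray, mouse, calculator, meter, flux_bottle from where it was at the start of the episode above 0.03 m).
It also fails if it takes over 50 s, if anything falls off the work surface, if the arm or the gripper's body presses on something with over 40 N, if the wrist force passes 120 N, or if a joint passes its speed limit or range.

## Working session

There is one attempt and no reset: what is moved stays moved. The work goes in short steps, Python scripts to look and compute and a tool call to move; the robot and the scene stay as the last step left them, time stands still between calls to the robot, and variables do not carry over. Pictures are saved under pics/ and viewed, and the job is handed in when it is done.

Besides the shell and the picture viewer there is one more tool, called after "Call:" in YAML: its name, and indented under it one key for each argument. drive_tool: Moves the arm, as the interface text tells. Its arguments: {"type":"object","properties":{"plan":{"type":"array"},"newtons":{"type":"number"}},"required":["plan"]}

```bash
ls; mkdir -p pics; cat > h.py <<'E'
from station import arm
import numpy as np, cv2
E
python3 - <<'E'
from h import *
s=arm.observe(); print({k:np.round(v,4).tolist() for k,v in s.items()})
for n in ["side","top","wrist"]:
    d=arm.get_image(n); np.savez(f"pics/{n}0.npz",**{k:v for k,v in d.items()}); cv2.imwrite(f"pics/{n}0.png",d["pixels"])
    print(n,d.keys(),d["K"].round(1).tolist(), np.array(d.get("view",d.get("mount"))).round(3).tolist())
E
```

```text
pics
{'time_s': 0.0, 'qpos': [1.005, 0.3992, 0.045, 1.5379, -0.0187, 1.2069, -0.0507], 'qvel': [0.0001, -0.0001, -0.0005, -0.002, -0.0002, -0.001, 0.0007], 'joint_torque': [-0.0011, -47.5116, 1.3636, -25.4216, 0.0116, 0.0095, 0.0], 'ee_pos': [0.2922, -0.5799, 0.2303], 'orientation': [0.1634, -0.1638, 0.6886, -0.6873], 'wrist_force': [0.6182, -0.1755, -0.3289], 'moment': [-0.0098, 0.0404, -0.0071], 'grip_width': 1.0001}
side dict_keys(['pixels', 'depth', 'K', 'view']) [[405.2, 0.0, 254.7], [0.0, 405.2, 197.9], [0.0, 0.0, 1.0]] [[-0.818, -0.575, -0.012, 0.499], [0.323, -0.477, 0.818, -0.213], [-0.476, 0.665, 0.575, -1.332], [0.0, 0.0, 0.0, 1.0]]
top dict_keys(['pixels', 'depth', 'K', 'view']) [[499.7, 0.0, 252.0], [0.0, 499.7, 191.5], [0.0, 0.0, 1.0]] [[0.008, -1.0, -0.014, 0.077], [0.997, 0.006, 0.079, -0.54], [-0.078, -0.014, 0.997, -1.55], [0.0, 0.0, 0.0, 1.0]]
wrist dict_keys(['pixels', 'depth', 'K', 'mount']) [[279.8, 0.0, 253.0], [0.0, 279.8, 192.5], [0.0, 0.0, 1.0]] [[-0.001, -0.949, -0.316, -0.083], [0.0, 0.316, -0.949, -0.142], [1.0, -0.001, 0.0, 0.001], [0.0, 0.0, 0.0, 1.0]]
```

View pics/top0.png

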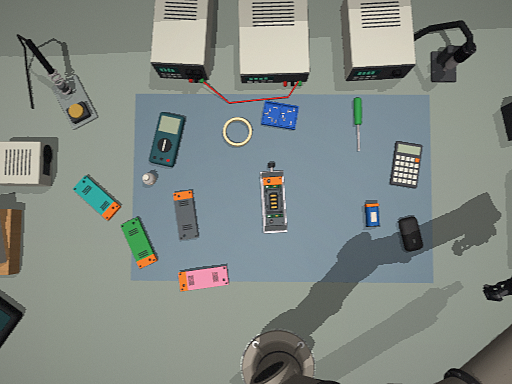

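View pics/side0.png

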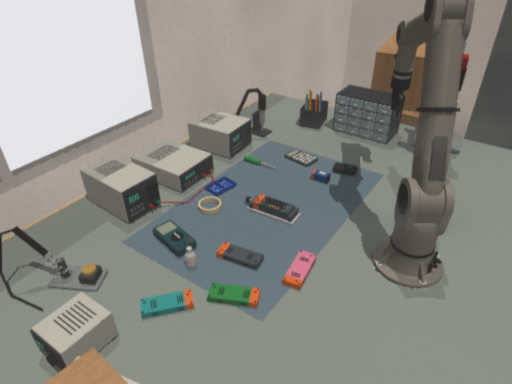

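View pics/wrist0.png

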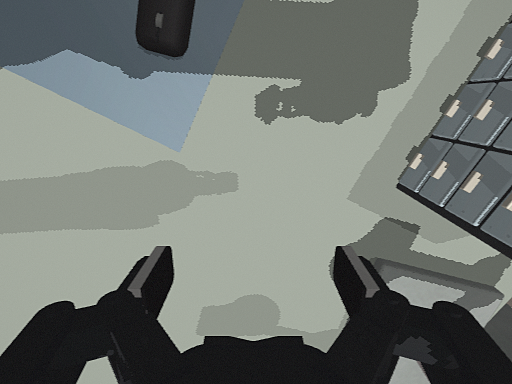

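The top view shows the pack at about (372,213), the casing in its clamp at (273,202) and the grey cover at (186,215). The green, pink and turquoise look-alikes are off to the left. I'll enlarge these and measure.

```bash
python3 - <<'E'
from h import *
d=np.load("pics/top0.npz"); im=d["pixels"]
a=im[150:250,160:300]; b=im[180:250,330:430]
A=cv2.resize(a,None,fx=5,fy=5,interpolation=cv2.INTER_CUBIC); cv2.imwrite("pics/t_a.png",A)
cv2.imwrite("pics/t_b.png",cv2.resize(b,None,fx=7,fy=7,interpolation=cv2.INTER_CUBIC))
V=d["view"];K=d["K"];dep=d["depth"]
def P(u,v):
    z=dep[v,u]; c=np.array([(u-K[0,2])/K[0,0]*z,-(v-K[1,2])/K[1,1]*z,-z,1]); return (np.linalg.inv(V)@c)[:3].round(4)
for n,p in dict(pack=(372,213),bay=(273,202),rim=(264,200),cover=(186,215),mat=(320,250),clamp=(273,230),pack2=(370,220)).items(): print(n,P(*p))
E
```

```text
pack [ 0.474  -0.2915  0.0361]
bay [0.5065 0.0148 0.0276]
rim [0.5138 0.0427 0.007 ]
cover [0.4639 0.2866 0.0275]
mat [ 0.3574 -0.1349 -0.0009]
clamp [0.4192 0.0147 0.037 ]
pack2 [ 0.4522 -0.2849  0.0369]
```

View pics/t_a.png

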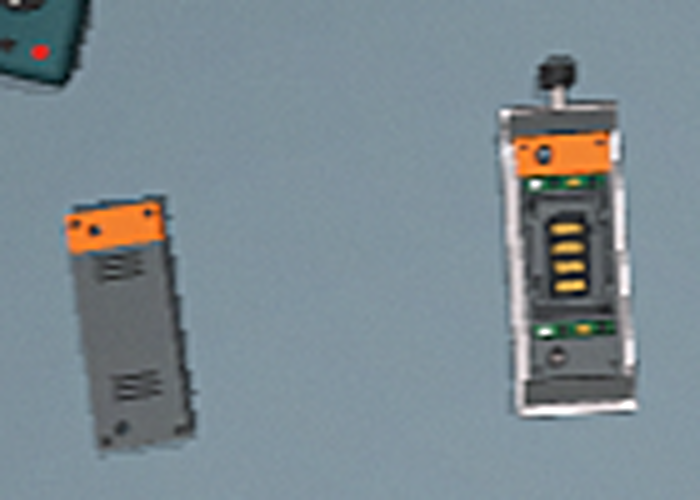

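View pics/t_b.png

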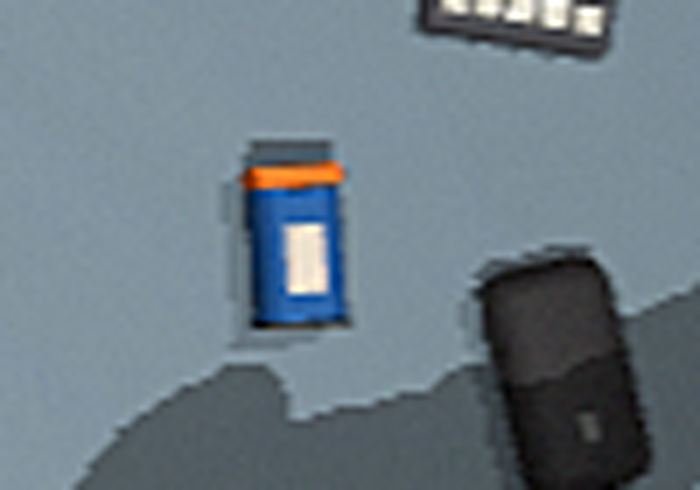

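```bash
cat >> h.py <<'E'
from scipy.spatial.transform import Rotation as R
def tool(s):
    q=np.array(s["orientation"]); M=np.eye(4); M[:3,:3]=R.from_quat(q[[1,2,3,0]]).as_matrix(); M[:3,3]=s["ee_pos"]; return M
def cam2world(d,s=None):
    return np.linalg.inv(d["view"]) if "view" in d else tool(s)@d["mount"]
def cast(d,T,uv,z):
    uv=np.atleast_2d(np.array(uv,float)); K=d["K"]
    r=np.c_[(uv[:,0]-K[0,2])/K[0,0],-(uv[:,1]-K[1,2])/K[1,1],-np.ones(len(uv))]@T[:3,:3].T
    o=T[:3,3]; return o+r*((z-o[2])/r[:,2])[:,None]
def snap(n,name):
    s=arm.observe(); d=arm.get_image(n); cv2.imwrite(f"pics/{name}.png",d["pixels"]); np.savez(f"pics/{name}.npz",s_pos=s["ee_pos"],s_q=s["orientation"],**d); return s,d
def load(name):
    d=np.load(f"pics/{name}.npz"); d=dict(d); s=dict(ee_pos=d.pop("s_pos"),orientation=d.pop("s_q")) if "s_pos" in d else None; return s,d
E
python3 - <<'E'
from h import *
s=arm.observe(); T=tool(s); print(T.round(3))
d=dict(np.load("pics/top0.npz")); C=cam2world(d); print(C[:3,3])
hsv=cv2.cvtColor(d["pixels"],cv2.COLOR_BGR2HSV)
org=cv2.inRange(hsv,(5,150,120),(20,255,255)); blue=cv2.inRange(hsv,(100,160,60),(120,255,255))
for nm,m,z,box in [("pack",blue|org,.038,(355,430,190,240)),("coverorg",org,.022,(165,200,180,245)),("casorg",org,.044,(250,290,160,240)),("packorg",org,.038,(355,430,190,240))]:
    mm=np.zeros_like(m); x0,x1,y0,y1=box; mm[y0:y1,x0:x1]=m[y0:y1,x0:x1]
    c=max(cv2.findContours(mm,0,2)[0],key=cv2.contourArea); r=cv2.minAreaRect(c); b=cv2.boxPoints(r)
    print(nm,np.round(r[0],1),cast(d,C,b,z)[:,:2].round(4).tolist(),cast(d,C,r[0],z).round(4))
# holes/dowels from enlarged crop
f=lambda x,y:(160+x/5-.4,150+y/5-.4)
print("coverholes",cast(d,C,[f(94,230),f(122,428)],.022).round(4))
print("dowels",cast(d,C,[f(543,154),f(557,357)],.064).round(4))
E
```

```text
[[-0.893 -0.001  0.45   0.292]
 [-0.45   0.001 -0.893 -0.58 ]
 [ 0.    -1.    -0.002  0.23 ]
 [ 0.     0.     0.     1.   ]]
[0.41615588 0.05851337 1.58861647]
pack [371.5 214. ] [[0.5047, -0.2698], [0.505, -0.3099], [0.437, -0.3091], [0.4367, -0.2691]] [[ 0.4708 -0.2895  0.038 ]]
coverorg [182.7 194.9] [[0.5345, 0.3299], [0.5438, 0.272], [0.5199, 0.2679], [0.5106, 0.3258]] [[0.5272 0.2989 0.022 ]]
casorg [272. 180.] [[0.5862, 0.0466], [0.5866, -0.0093], [0.5616, -0.0093], [0.5613, 0.0465]] [[0.5739 0.0186 0.044 ]]
packorg [371.5 204.8] [[0.5012, -0.2691], [0.506, -0.3095], [0.4975, -0.3103], [0.4927, -0.27]] [[ 0.4993 -0.2897  0.038 ]]
coverholes [[0.525  0.3125 0.022 ]
 [0.4009 0.2925 0.022 ]]
dowels [[0.5706 0.0308 0.064 ]
 [0.4464 0.0216 0.064 ]]
```

Call:
drive_tool:
  plan:
    - {"dp": [0, 0, 0], "angular": [0, 6.7, 0], "grip": 0.085}
    - {"dp": [0, 0, 0], "angular": [0, 6.7, 0], "grip": 0.085}
    - {"dp": [0, 0, 0], "angular": [0, 6.7, 0], "grip": 0.085}
    - {"dp": [0, 0, 0], "angular": [0, 6.7, 0], "grip": 0.085}
    - {"dp": [-0.018, 0.003, -0.029], "angular": [0, 0, 0], "grip": 0.085}
    - {"dp": [-0.018, 0.003, -0.029], "angular": [0, 0, 0], "grip": 0.085}
    - {"dp": [-0.018, 0.003, -0.029], "angular": [0, 0, 0], "grip": 0.085}
    - {"dp": [-0.018, 0.003, -0.029], "angular": [0, 0, 0], "grip": 0.085}
    - {"dp": [-0.018, 0.003, -0.029], "angular": [0, 0, 0], "grip": 0.085}
    - {"dp": [-0.018, 0.003, -0.029], "angular": [0, 0, 0], "grip": 0.085}

```text
time_s: 0.98
ee_pos: [0.4012, -0.4049, 0.2129]
orientation: [-0.0, 0.0, 0.707, -0.707]
wrist_force: [1.0, -0.2, 0.5]
grip_width: 0.993
```

Call:
drive_tool:
  plan:
    - {"dp": [-0.018, 0.003, -0.029], "angular": [0, 0, 0], "grip": 0.085}
    - {"dp": [-0.018, 0.003, -0.029], "angular": [0, 0, 0], "grip": 0.085}
    - {"dp": [-0.018, 0.003, -0.029], "angular": [0, 0, 0], "grip": 0.085}
    - {"dp": [-0.018, 0.003, -0.029], "angular": [0, 0, 0], "grip": 0.085}
    - {"dp": [0, 0, 0], "angular": [0, 0, 0], "grip": 0.085}
    - {"dp": [0, 0, 0], "angular": [0, 0, 0], "grip": 0.085}

```text
time_s: 1.48
ee_pos: [0.474, -0.2879, 0.2009]
orientation: [0.002, -0.002, 0.707, -0.707]
wrist_force: [-0.6, -0.8, -0.4]
grip_width: 0.999
```

```bash
python3 - <<'E'
from h import *
s,d=snap("wrist","w1"); print(tool(s).round(4).tolist())
E
```

```text
[[-1.0, -0.0004, 0.0047, 0.474], [-0.0047, 0.001, -1.0, -0.2879], [0.0004, -1.0, -0.001, 0.2009], [0.0, 0.0, 0.0, 1.0]]
```

View pics/w1.png

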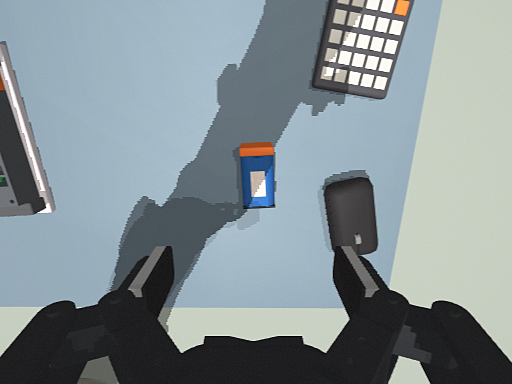

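```bash
python3 - <<'E'
from h import *
s,d=load("w1"); C=cam2world(d,s)
im=d["pixels"]; cv2.imwrite("pics/w1c.png",cv2.resize(im[120:240,210:400],None,fx=4,fy=4,interpolation=cv2.INTER_CUBIC))
hsv=cv2.cvtColor(im,cv2.COLOR_BGR2HSV)
m=cv2.inRange(hsv,(5,150,120),(20,255,255))|cv2.inRange(hsv,(100,170,60),(125,255,255)); m[:120]=0;m[240:]=0;m[:,:210]=0;m[:,300:]=0
for v in range(138,216,4):
    u=np.flatnonzero(m[v]); 
    if len(u): print(v,u[0],u[-1],cast(d,C,[(u[0]-.5,v),(u[-1]+.5,v)],.038)[:,:2].round(4).tolist(), im[v,257].tolist())
v=np.flatnonzero(m[:,250]);print(v[0],v[-1])
print([ (r,cast(d,C,[(257,r)],.038)[0,:2].round(4).tolist()) for r in (142,146,150,155,158,207,209)])
print("mouse",cast(d,C,[(325,185),(331,245)],.03).round(3).tolist())
E
```

```text
142 259 270 [[0.5131, -0.2937], [0.5132, -0.3068]] [73, 92, 125]
146 240 272 [[0.5087, -0.2731], [0.5089, -0.309]] [31, 71, 151]
150 239 272 [[0.5043, -0.272], [0.5045, -0.3092]] [47, 104, 213]
154 240 272 [[0.4999, -0.273], [0.5001, -0.3093]] [42, 100, 213]
158 241 272 [[0.4955, -0.2741], [0.4957, -0.3094]] [127, 75, 32]
162 241 272 [[0.491, -0.274], [0.4912, -0.3095]] [130, 77, 37]
166 241 272 [[0.4864, -0.274], [0.4866, -0.3096]] [125, 76, 33]
170 242 272 [[0.4819, -0.2751], [0.4821, -0.3098]] [120, 64, 17]
174 242 273 [[0.4772, -0.275], [0.4774, -0.311]] [168, 184, 200]
178 242 273 [[0.4726, -0.275], [0.4728, -0.3112]] [166, 180, 195]
182 242 273 [[0.4679, -0.275], [0.4681, -0.3113]] [165, 180, 197]
186 243 273 [[0.4631, -0.2761], [0.4633, -0.3114]] [167, 182, 197]
190 243 273 [[0.4583, -0.276], [0.4585, -0.3116]] [217, 231, 244]
194 243 273 [[0.4535, -0.276], [0.4537, -0.3117]] [250, 254, 255]
198 243 273 [[0.4486, -0.276], [0.4488, -0.3118]] [220, 135, 67]
202 244 273 [[0.4437, -0.2771], [0.4439, -0.312]] [186, 117, 61]
206 247 253 [[0.4387, -0.2806], [0.4388, -0.2888]] [108, 72, 41]
143 206
[(142, [0.5131, -0.2921]), (146, [0.5088, -0.2922]), (150, [0.5044, -0.2922]), (155, [0.4989, -0.2923]), (158, [0.4956, -0.2923]), (207, [0.4375, -0.2929]), (209, [0.435, -0.2929])]
mouse [[0.462, -0.372, 0.03], [0.384, -0.387, 0.03]]
```

View pics/w1c.png

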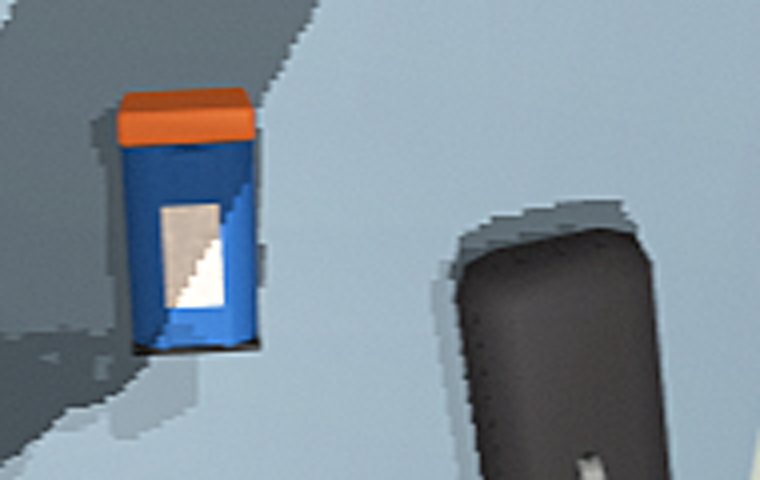

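The pack is at about (257,176): centre (0.4725, -0.2925), yaw about +3°, measuring 71 x 36.5 mm, which fits the given size. The mouse edge clears the right finger by about 20 mm.

Call:
drive_tool:
  plan:
    - {"dp": [0, 0, 0], "angular": [0, -2.7, 0], "grip": 0.07}
    - {"dp": [0.0017, 0.03, 0.0045], "angular": [0, 0, 0], "grip": 0.07}
    - {"dp": [0, 0.035, 0], "angular": [0, 0, 0], "grip": 0.07}
    - {"dp": [0, 0.035, 0], "angular": [0, 0, 0], "grip": 0.07}
    - {"dp": [0, 0.03, 0], "angular": [0, 0, 0], "grip": 0.07}
    - {"dp": [0, 0.02, 0], "angular": [0, 0, 0], "grip": 0.07}
    - {"dp": [0, 0, 0], "angular": [0, 0, 0], "grip": 0.07}
    - {"dp": [0, 0, 0], "angular": [0, 0, 0], "grip": 0.07}
    - {"dp": [0, 0, 0], "angular": [0, 0, 0], "grip": 0.07}

```text
time_s: 2.28
ee_pos: [0.4719, -0.2969, 0.0527]
orientation: [-0.016, 0.015, -0.706, 0.708]
wrist_force: [0.5, -0.1, -0.3]
grip_width: 0.817
```

```bash
python3 - <<'E'
from h import *
s,d=snap("wrist","w2"); print(tool(s).round(4).tolist())
E
```

```text
[[-0.999, 0.002, 0.0445, 0.4719], [-0.0445, -0.0018, -0.999, -0.2969], [-0.0019, -1.0, 0.0019, 0.0527], [0.0, 0.0, 0.0, 1.0]]
```

View pics/w2.png

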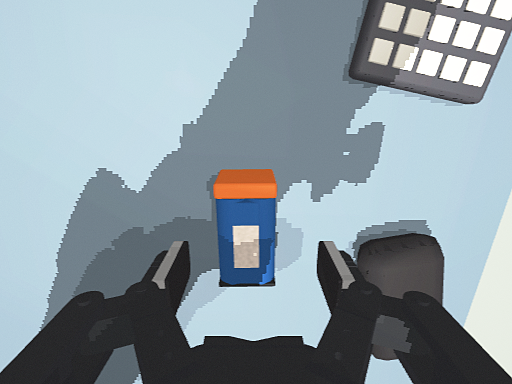

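```bash
python3 - <<'E'
from h import *
s,d=load("w2"); C=cam2world(d,s); T=tool(s)
hsv=cv2.cvtColor(d["pixels"],cv2.COLOR_BGR2HSV)
m=cv2.inRange(hsv,(5,150,90),(20,255,255))|cv2.inRange(hsv,(100,170,50),(125,255,255)); m[:,:205]=0;m[:,290:]=0
for v in range(168,292,8):
    u=np.flatnonzero(m[v]); 
    if len(u): 
        p=cast(d,C,[(u[0]-.5,v),(u[-1]+.5,v)],.038); t=(p-T[:3,3])@T[:3,:3]; print(v,u[0],u[-1],p[:,:2].round(4).tolist(),"tool x",t[:,0].round(4),"z",t[:,2].round(4),"mid",t[:,2].mean().round(4))
for r in (182,184,286): print(r,((cast(d,C,[(245,r)],.038)-T[:3,3])@T[:3,:3]).round(4))
E
```

```text
176 218 273 [[0.5118, -0.2749], [0.5132, -0.3074]] tool x [-0.0408 -0.0408] z [-0.0202  0.0123] mid -0.004
184 214 275 [[0.5068, -0.2726], [0.5085, -0.3089]] tool x [-0.036 -0.036] z [-0.0228  0.0135] mid -0.0046
192 214 275 [[0.5019, -0.2726], [0.5035, -0.3092]] tool x [-0.0311 -0.0311] z [-0.023   0.0137] mid -0.0047
200 216 274 [[0.4969, -0.2738], [0.4985, -0.309]] tool x [-0.026 -0.026] z [-0.022   0.0132] mid -0.0044
208 217 274 [[0.4918, -0.2744], [0.4934, -0.3093]] tool x [-0.0209 -0.0209] z [-0.0216  0.0133] mid -0.0041
216 217 274 [[0.4866, -0.2744], [0.4882, -0.3097]] tool x [-0.0157 -0.0157] z [-0.0218  0.0135] mid -0.0042
224 218 274 [[0.4813, -0.2751], [0.4829, -0.31]] tool x [-0.0104 -0.0104] z [-0.0214  0.0136] mid -0.0039
232 218 274 [[0.4759, -0.2751], [0.4774, -0.3104]] tool x [-0.0049 -0.0049] z [-0.0216  0.0137] mid -0.004
240 219 273 [[0.4704, -0.2757], [0.4719, -0.3102]] tool x [0.0006 0.0006] z [-0.0212  0.0132] mid -0.004
248 219 273 [[0.4647, -0.2758], [0.4662, -0.3106]] tool x [0.0063 0.0063] z [-0.0215  0.0134] mid -0.004
256 219 273 [[0.4589, -0.2758], [0.4605, -0.311]] tool x [0.012 0.012] z [-0.0217  0.0135] mid -0.0041
264 220 273 [[0.4531, -0.2765], [0.4546, -0.3114]] tool x [0.0179 0.0179] z [-0.0213  0.0136] mid -0.0038
272 221 273 [[0.4471, -0.2772], [0.4486, -0.3118]] tool x [0.0239 0.0239] z [-0.0208  0.0138] mid -0.0035
280 222 270 [[0.441, -0.2779], [0.4424, -0.3102]] tool x [0.0301 0.0301] z [-0.0204  0.0119] mid -0.0042
182 [[-0.0372  0.0148 -0.0043]]
184 [[-0.036   0.0148 -0.0043]]
286 [[ 0.0348  0.0147 -0.0049]]
```

Call:
drive_tool:
  plan:
    - {"dp": [-0.0007, 0.011, -0.004], "angular": [0, -0.4, 0], "grip": 0.07}
    - {"dp": [0, 0.011, 0], "angular": [0, 0, 0], "grip": 0.07}
    - {"dp": [0, 0.01, 0], "angular": [0, 0, 0], "grip": 0.07}
    - {"dp": [0, 0, 0], "angular": [0, 0, 0], "grip": 0.07}
    - {"dp": [0, 0, 0], "angular": [0, 0, 0], "grip": 0.07}
  newtons: 40

```text
time_s: 2.75
ee_pos: [0.471, -0.2907, 0.0183]
orientation: [0.018, -0.02, 0.707, -0.707]
wrist_force: [-0.9, -0.5, 0.1]
grip_width: 0.823
```

Call:
drive_tool:
  plan:
    - {"dp": [0, -0.002, 0], "angular": [0, 0, 0], "grip": 0.07}
    - {"dp": [0, 0, 0], "angular": [0, 0, 0], "grip": 0.03}
    - {"dp": [0, 0, 0], "angular": [0, 0, 0], "grip": 0.03}
    - {"dp": [0, 0, 0], "angular": [0, 0, 0], "grip": 0.03}
    - {"dp": [0, 0, 0], "angular": [0, 0, 0], "grip": 0.03}
    - {"dp": [0, 0, 0], "angular": [0, 0, 0], "grip": 0.03}
    - {"dp": [0, 0, 0], "angular": [0, 0, 0], "grip": 0.03}
  newtons: 40

```text
time_s: 3.33
ee_pos: [0.4724, -0.2916, 0.0221]
orientation: [-0.019, 0.018, -0.707, 0.707]
wrist_force: [-0.2, 0.5, 5.1]
grip_width: 0.433
```

```bash
python3 - <<'E'
from h import *
s,d=snap("wrist","w3"); print(tool(s).round(4).tolist(), s["grip_width"])
E
```

```text
[[-0.9986, 0.0013, 0.0532, 0.4724], [-0.0532, -0.0009, -0.9986, -0.2916], [-0.0013, -1.0, 0.0009, 0.0221], [0.0, 0.0, 0.0, 1.0]] 0.432505347638781
```

View pics/w3.png

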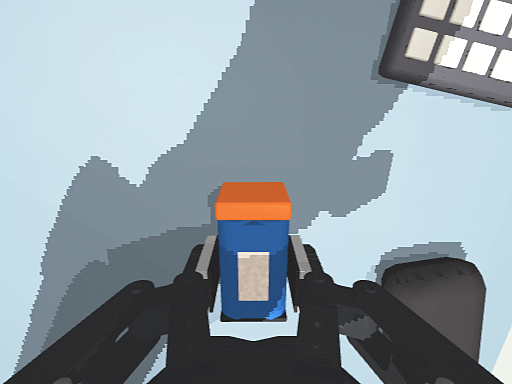

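The pack is held: the opening reads about 37 mm and it sits centred between the pads. I'll lift it and stop about 90 mm short of the casing, so the pack doesn't hide the casing from the wrist camera.

Call:
drive_tool:
  plan:
    - {"dp": [0, -0.02, 0], "angular": [0, 0, 0], "grip": 0.03}
    - {"dp": [0, -0.04, 0], "angular": [0, 0, 0], "grip": 0.03}
    - {"dp": [0, -0.04, 0], "angular": [0, 0, 0], "grip": 0.03}
    - {"dp": [-0.008, -0.04, -0.01], "angular": [0, 0, 0], "grip": 0.03}
    - {"dp": [-0.008, -0.02, -0.03], "angular": [0, 0, 0], "grip": 0.03}
    - {"dp": [-0.008, 0, -0.035], "angular": [0, -0.6, 0], "grip": 0.03}
    - {"dp": [-0.008, 0, -0.035], "angular": [0, -0.6, 0], "grip": 0.03}
    - {"dp": [-0.01, 0, -0.035], "angular": [0, 0, 0], "grip": 0.03}
    - {"dp": [-0.01, 0, -0.035], "angular": [0, 0, 0], "grip": 0.03}
    - {"dp": [0, 0, -0.033], "angular": [0, 0, 0], "grip": 0.03}

```text
time_s: 4.22
ee_pos: [0.5105, -0.0727, 0.1804]
orientation: [0.027, -0.027, 0.707, -0.706]
wrist_force: [0.7, -0.3, -2.0]
grip_width: 0.432
```

Call:
drive_tool:
  plan:
    - {"dp": [0, 0, 0], "angular": [0, 0, 0], "grip": 0.03}
    - {"dp": [0, 0, 0], "angular": [0, 0, 0], "grip": 0.03}
    - {"dp": [0, 0, 0], "angular": [0, 0, 0], "grip": 0.03}
    - {"dp": [0, 0, 0], "angular": [0, 0, 0], "grip": 0.03}

```text
time_s: 4.55
ee_pos: [0.5092, -0.0771, 0.1805]
orientation: [-0.025, 0.026, -0.706, 0.707]
wrist_force: [0.6, -1.1, -2.3]
grip_width: 0.435
```

```bash
python3 - <<'E'
from h import *
s,d=snap("wrist","w4"); print(tool(s).round(4).tolist(), s["grip_width"],s["wrist_force"])
cv2.imwrite("pics/w4c.png",cv2.resize(d["pixels"][60:310,90:290],None,fx=2.4,fy=2.4,interpolation=cv2.INTER_CUBIC))
E
```

```text
[[-0.9974, -0.0011, 0.0717, 0.5092], [-0.0717, -0.0007, -0.9974, -0.0771], [0.0012, -1.0, 0.0006, 0.1805], [0.0, 0.0, 0.0, 1.0]] 0.4347264280549226 [ 0.56903412 -1.06822078 -2.33528491]
```

View pics/w4.png

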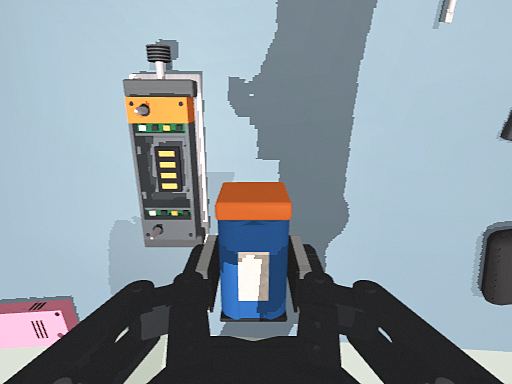

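View pics/w4c.png

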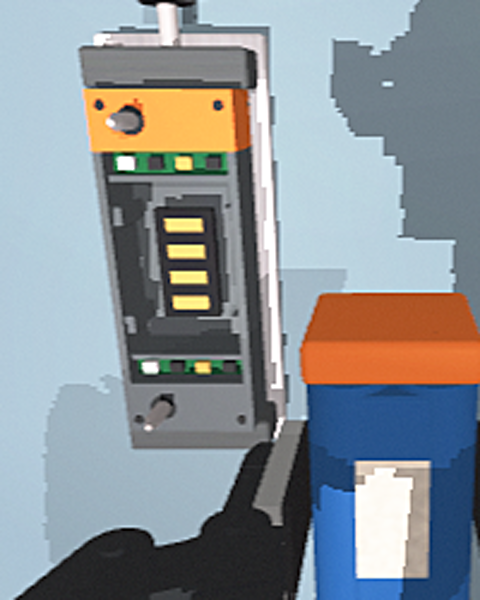

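```bash
python3 - <<'E'
from h import *
s,d=load("w4"); C=cam2world(d,s); T=tool(s)
f=lambda x,y:(90+(x+.5)/2.4-.5,60+(y+.5)/2.4-.5)
def show(n,pts,z):
    p=cast(d,C,[f(*q) for q in pts],z); t=(p-T[:3,3])@T[:3,:3]
    print(n,p[:,:2].round(4).tolist(),"tool x,z",t[:,[0,2]].round(4).tolist()); return p
a,b=show("tips",[(110,122),(151,426)],.064)
v=a-b; print("len",np.linalg.norm(v),"ang",np.degrees(np.arctan2(v[1],v[0])))
show("bases",[(131,120),(167,404)],.044)
c=show("orange+grey corners",[(84,88),(236,90),(242,152),(93,152),(133,447),(253,440)],.044)
print("contacts mid",show("c",[(184,225),(192,302)],.027))
# pack
show("pack front",[( (216-90)*2.4,(203-60)*2.4),((291-90)*2.4,(203-60)*2.4)],.1805+.016)
im=d["pixels"]; 
g=lambda u,v:cast(d,C,[(u,v)],.1965)
for q in [(216,203),(291,203),(222,320),(286,320)]: print(((g(*q)-T[:3,3])@T[:3,:3]).round(4))
E
```

```text
tips [[0.575, 0.0317], [0.4501, 0.0218]] tool x,z [[-0.0735, -0.1039], [0.0517, -0.1029]]
len 0.12522553034696174 ang 4.56027444054841
bases [[0.575, 0.0313], [0.4509, 0.0212]] tool x,z [[-0.0736, -0.1035], [0.0509, -0.1023]]
orange+grey corners [[0.5858, 0.0491], [0.5894, -0.0104], [0.5658, -0.0127], [0.5614, 0.0473], [0.4276, 0.0378], [0.4353, -0.0181]] tool x,z [[-0.0856, -0.1204], [-0.0849, -0.0609], [-0.0612, -0.0602], [-0.0612, -0.1203], [0.073, -0.1205], [0.0694, -0.0642]]
c [[0.5307, 0.0164], [0.4951, 0.0137]] tool x,z [[-0.0283, -0.0918], [0.0074, -0.0916]]
contacts mid [[0.53070812 0.01643849 0.027     ]
 [0.49510962 0.01368362 0.027     ]]
pack front [[0.5437, -0.057], [0.5463, -0.093]] tool x,z [[-0.0358, -0.0175], [-0.0359, 0.0186]]
[[-0.0357 -0.0161 -0.0174]]
[[-0.0357 -0.0161  0.0187]]
[[ 0.0344 -0.016  -0.0169]]
[[ 0.0344 -0.016   0.019 ]]
```

Call:
drive_tool:
  plan:
    - {"dp": [-0.0025, 0, -0.023], "angular": [0, -0.45, 0], "grip": 0.03}
    - {"dp": [-0.0025, 0, -0.023], "angular": [0, 0, 0], "grip": 0.03}
    - {"dp": [-0.0025, 0, -0.023], "angular": [0, 0, 0], "grip": 0.03}
    - {"dp": [-0.0025, 0, -0.023], "angular": [0, 0, 0], "grip": 0.03}
    - {"dp": [0, 0.02, 0], "angular": [0, 0, 0], "grip": 0.03}
    - {"dp": [0, 0.03, 0], "angular": [0, 0, 0], "grip": 0.03}
    - {"dp": [0, 0.03, 0], "angular": [0, 0, 0], "grip": 0.03}
    - {"dp": [0, 0, 0], "angular": [0, 0, 0], "grip": 0.03}
    - {"dp": [0, 0, 0], "angular": [0, 0, 0], "grip": 0.03}
    - {"dp": [0, 0, 0], "angular": [0, 0, 0], "grip": 0.03}

```text
time_s: 5.43
ee_pos: [0.5137, 0.0164, 0.1022]
orientation: [-0.029, 0.028, -0.707, 0.707]
wrist_force: [0.5, -0.3, -1.5]
grip_width: 0.434
```

```bash
python3 - <<'E'
from h import *
s,d=snap("wrist","w5"); print(tool(s).round(4).tolist(), s["grip_width"],s["wrist_force"])
s,d=snap("top","t5")
cv2.imwrite("pics/t5c.png",cv2.resize(d["pixels"][140:260,210:330],None,fx=5,fy=5,interpolation=cv2.INTER_CUBIC))
E
```

```text
[[-0.9968, 0.0021, 0.0803, 0.5137], [-0.0803, -0.0, -0.9968, 0.0164], [-0.0021, -1.0, 0.0002, 0.1022], [0.0, 0.0, 0.0, 1.0]] 0.4335384290216713 [ 0.50845332 -0.3403814  -1.50547937]
```

View pics/w5.png

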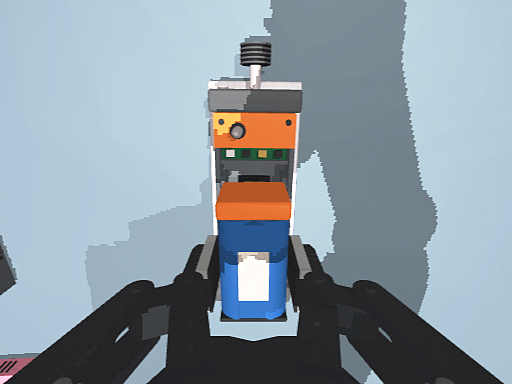

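View pics/t5c.png

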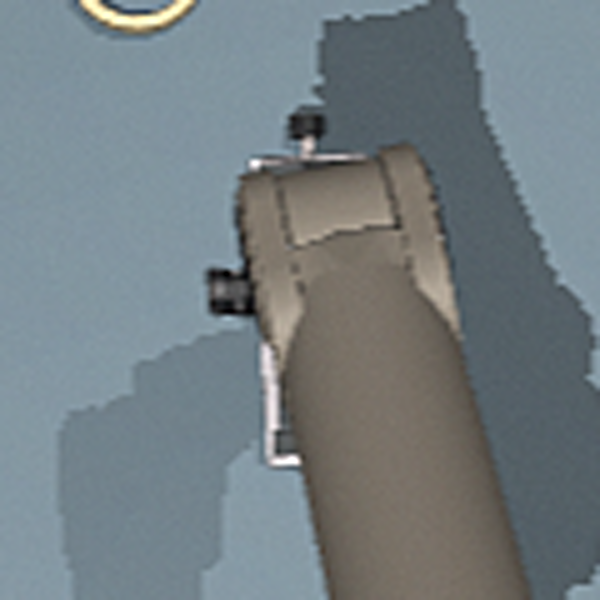

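```bash
python3 - <<'E'
from h import *
s,d=load("w5"); C=cam2world(d,s); T=tool(s)
x0,y0=190,70
cv2.imwrite("pics/w5c.png",cv2.resize(d["pixels"][y0:y0+160,x0:x0+130],None,fx=4.6,fy=3.7,interpolation=cv2.INTER_CUBIC))
E
```

```text
(no output)
```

View pics/w5c.png

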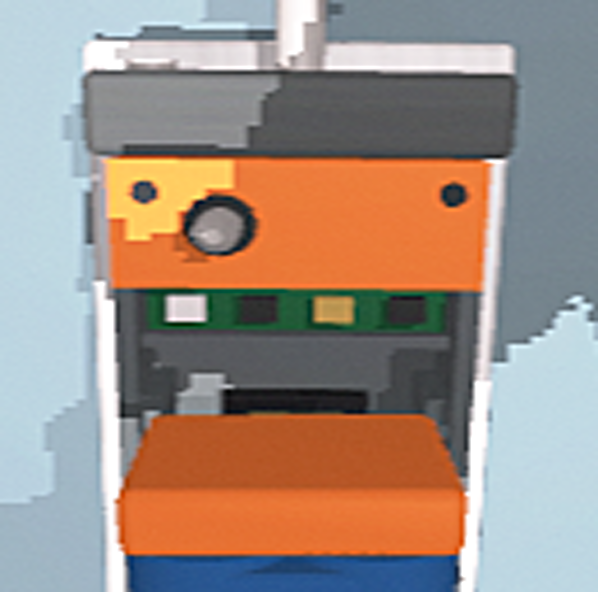

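```bash
python3 - <<'E'
from h import *
s,d=load("w5"); C=cam2world(d,s); T=tool(s)
def show(n,pts,z):
    p=cast(d,C,[(190+(x+.5)/4.6-.5,70+(y+.5)/3.7-.5) for x,y in pts],z); t=(p-T[:3,3])@T[:3,:3]
    print(n,p[:,:2].round(4).tolist(),"tool x,z",t[:,[0,2]].round(4).tolist())
show("tip",[(210,234)],.064); show("base",[(221,222)],.044)
show("orange",[(106,158),(492,162),(108,288),(483,289)],.044)
show("pcb",[(147,310),(443,310)],.044-.003)
show("packfront",[(121,488),(463,488)],.1022+.0160)
E
```

```text
tip [[0.5755, 0.0322]] tool x,z [[-0.0628, -0.0109]]
base [[0.5756, 0.0318]] tool x,z [[-0.0628, -0.0104]]
orange [[0.5858, 0.0497], [0.5898, -0.0081], [0.5616, 0.0485], [0.5662, -0.0098]] tool x,z [[-0.0745, -0.0274], [-0.0738, 0.0305], [-0.0502, -0.0282], [-0.0501, 0.0303]]
pcb [[0.5572, 0.0426], [0.5611, -0.0045]] tool x,z [[-0.0454, -0.0226], [-0.0454, 0.0245]]
packfront [[0.5485, 0.0366], [0.5514, 0.001]] tool x,z [[-0.0364, -0.0174], [-0.0364, 0.0184]]
```

The casing centre is within 1 mm of the held pack, measured from dowel a at (237,130) and the edges of the orange block. Lowering it now.

Call:
drive_tool:
  plan:
    - {"dp": [0.0005, 0.012, 0.0005], "angular": [0, 0, 0], "grip": 0.03}
    - {"dp": [0, 0.012, 0], "angular": [0, 0, 0], "grip": 0.03}
    - {"dp": [0, 0.01, 0], "angular": [0, 0, 0], "grip": 0.03}
    - {"dp": [0, 0.008, 0], "angular": [0, 0, 0], "grip": 0.03}
    - {"dp": [0, 0.005, 0], "angular": [0, 0, 0], "grip": 0.03}
    - {"dp": [0, 0, 0], "angular": [0, 0, 0], "grip": 0.03}
    - {"dp": [0, 0, 0], "angular": [0, 0, 0], "grip": 0.03}
    - {"dp": [0, 0, 0], "angular": [0, 0, 0], "grip": 0.03}

```text
time_s: 6.2
ee_pos: [0.5126, 0.0166, 0.0545]
orientation: [-0.029, 0.029, -0.706, 0.707]
wrist_force: [-0.1, 0.3, -1.8]
grip_width: 0.43
```

```bash
python3 - <<'E'
from h import *
s,d=snap("wrist","w6"); print(tool(s).round(4).tolist(), s["grip_width"],s["wrist_force"])
E
```

```text
[[-0.9966, 0.0011, 0.0819, 0.5126], [-0.0819, -0.0, -0.9966, 0.0166], [-0.0011, -1.0, 0.0001, 0.0545], [0.0, 0.0, 0.0, 1.0]] 0.43048163579444443 [-0.12316103  0.25014419 -1.76235237]
```

View pics/w6.png

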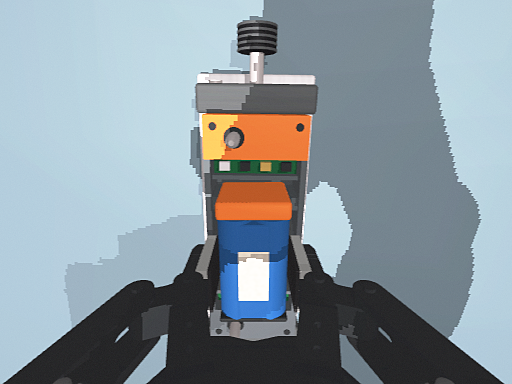

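Call:
drive_tool:
  plan:
    - {"dp": [0, 0.002, 0], "angular": [0, 0, 0], "grip": 0.03}
    - {"dp": [0, 0.002, 0], "angular": [0, 0, 0], "grip": 0.03}
    - {"dp": [0, 0.001, 0], "angular": [0, 0, 0], "grip": 0.03}
    - {"dp": [0, 0, 0], "angular": [0, 0, 0], "grip": 0.03}
    - {"dp": [0, 0, 0], "angular": [0, 0, 0], "grip": 0.03}

```text
time_s: 6.67
ee_pos: [0.5119, 0.0165, 0.0489]
orientation: [-0.029, 0.029, -0.706, 0.707]
wrist_force: [0.5, 0.2, -2.4]
grip_width: 0.43
```

Call:
drive_tool:
  plan:
    - {"dp": [0, 0.001, 0], "angular": [0, 0, 0], "grip": 0.03}
    - {"dp": [0, 0, 0], "angular": [0, 0, 0], "grip": 0.03}
    - {"dp": [0, 0, 0], "angular": [0, 0, 0], "grip": 0.03}

```text
time_s: 6.92
ee_pos: [0.5121, 0.0165, 0.0484]
orientation: [-0.029, 0.029, -0.706, 0.707]
wrist_force: [-1.9, 0.3, 2.4]
grip_width: 0.434
```

Call:
drive_tool:
  plan:
    - {"dp": [0, 0, 0], "angular": [0, 0, 0], "grip": 0.045}
    - {"dp": [0, 0, 0], "angular": [0, 0, 0], "grip": 0.055}
    - {"dp": [0, 0, 0], "angular": [0, 0, 0], "grip": 0.065}
    - {"dp": [0, 0, 0], "angular": [0, 0, 0], "grip": 0.065}
    - {"dp": [0, -0.01, 0], "angular": [0, 0, 0], "grip": 0.065}
    - {"dp": [0, -0.03, 0], "angular": [0, 0, 0], "grip": 0.065}
    - {"dp": [0, -0.035, 0], "angular": [0, 0, 0], "grip": 0.065}
    - {"dp": [0, -0.035, 0], "angular": [0, 0, 0], "grip": 0.085}
    - {"dp": [0, 0, 0], "angular": [0, 0, 0], "grip": 0.085}
    - {"dp": [0, 0, 0], "angular": [0, 0, 0], "grip": 0.085}

```text
time_s: 7.75
ee_pos: [0.5139, 0.0167, 0.161]
orientation: [-0.031, 0.027, -0.706, 0.707]
wrist_force: [0.6, -0.1, -1.1]
grip_width: 0.999
```

```bash
python3 - <<'E'
from h import *
s,d=snap("wrist","w7"); print(tool(s).round(4).tolist(), s["grip_width"],s["wrist_force"])
cv2.imwrite("pics/w7c.png",cv2.resize(d["pixels"][90:270,190:330],None,fx=3.3,fy=3.3,interpolation=cv2.INTER_CUBIC))
E
```

```text
[[-0.9966, 0.0062, 0.0818, 0.5139], [-0.0818, 0.0001, -0.9966, 0.0167], [-0.0062, -1.0, 0.0004, 0.161], [0.0, 0.0, 0.0, 1.0]] 0.9985647415619889 [ 0.64936299 -0.14939705 -1.09425557]
```

View pics/w7.png

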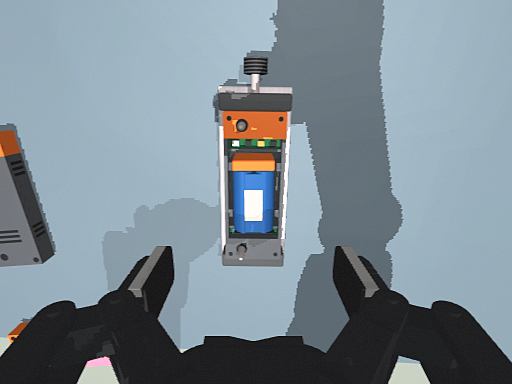

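View pics/w7c.png

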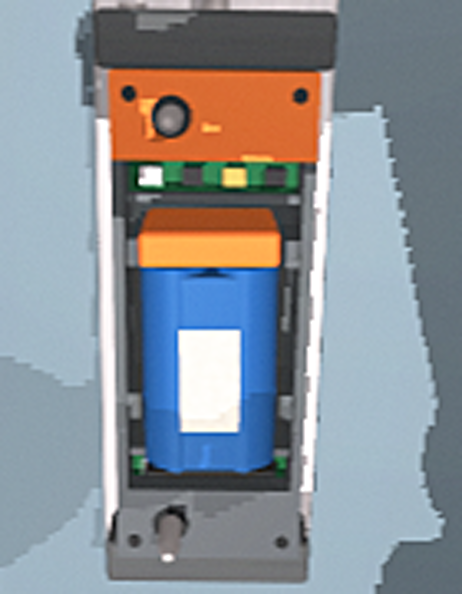

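```bash
python3 - <<'E'
from h import *
s,d=load("w7"); C=cam2world(d,s); T=tool(s)
def show(n,pts,z):
    p=cast(d,C,[(190+(x+.5)/3.3-.5,90+(y+.5)/3.3-.5) for x,y in pts],z); t=(p-T[:3,3])@T[:3,:3]
    print(n,p[:,:2].round(4).tolist(),"tool x,z",t[:,[0,2]].round(4).tolist()); return p
a,b=show("tips",[(170,122),(168,553)],.064); print(np.linalg.norm(a-b),np.degrees(np.arctan2(*(a-b)[1::-1])))
show("bases",[(171,115),(173,513)],.044)
show("orange",[(108,72),(322,72),(110,161),(319,161)],.044)
show("packtop",[(138,240),(282,240),(150,470),(275,470)],.0645)
# cover coarse from top view: holes
E
```

```text
tips [[0.5749, 0.0312], [0.4508, 0.0232]] tool x,z [[-0.0613, -0.0095], [0.063, -0.0117]]
0.12439238883053606 3.6946706178246487
bases [[0.5751, 0.0317], [0.4531, 0.0226]] tool x,z [[-0.0614, -0.01], [0.0609, -0.0109]]
orange [[0.585, 0.0495], [0.5897, -0.0082], [0.5612, 0.0478], [0.566, -0.0102]] tool x,z [[-0.0727, -0.0269], [-0.0728, 0.0309], [-0.0489, -0.0272], [-0.0489, 0.031]]
packtop [[0.544, 0.0375], [0.5471, -0.0003], [0.4776, 0.0302], [0.4805, -0.0054]] tool x,z [[-0.031, -0.0183], [-0.0311, 0.0196], [0.0357, -0.0164], [0.0357, 0.0193]]
```

The pack is seated and centred, with even gaps to the guides, orange end to orange end, and both dowels visible at about (241,126) and (241,258). Next I'll move above the grey cover.

Call:
drive_tool:
  plan:
    - {"dp": [0, -0.02, 0], "angular": [0, -4.5, 0], "grip": 0.085}
    - {"dp": [0.0002, 0, -0.031], "angular": [0, 0, 0], "grip": 0.085}
    - {"dp": [0.0002, 0, -0.031], "angular": [0, 0, 0], "grip": 0.085}
    - {"dp": [0.0002, 0, -0.031], "angular": [0, 0, 0], "grip": 0.085}
    - {"dp": [0.0002, 0, -0.031], "angular": [0, 0, 0], "grip": 0.085}
    - {"dp": [0.0002, 0, -0.031], "angular": [0, 0, 0], "grip": 0.085}
    - {"dp": [0.0002, 0, -0.031], "angular": [0, 0, 0], "grip": 0.085}
    - {"dp": [0.0002, 0, -0.031], "angular": [0, 0, 0], "grip": 0.085}
    - {"dp": [0.0002, 0, -0.031], "angular": [0, 0, 0], "grip": 0.085}
    - {"dp": [0, 0, -0.03], "angular": [0, 0, 0], "grip": 0.085}

```text
time_s: 8.63
ee_pos: [0.4644, 0.2915, 0.1763]
orientation: [-0.056, 0.058, -0.704, 0.705]
wrist_force: [0.9, 0.7, -0.1]
grip_width: 0.997
```

Call:
drive_tool:
  plan:
    - {"dp": [0, 0.03, 0], "angular": [0, 0, 0], "grip": 0.085}
    - {"dp": [0, 0.01, 0], "angular": [0, 0, 0], "grip": 0.085}
    - {"dp": [0, 0, 0], "angular": [0, 0, 0], "grip": 0.085}
    - {"dp": [0, 0, 0], "angular": [0, 0, 0], "grip": 0.085}
    - {"dp": [0, 0, 0], "angular": [0, 0, 0], "grip": 0.085}

```text
time_s: 9.05
ee_pos: [0.4666, 0.2896, 0.1382]
orientation: [-0.056, 0.056, -0.705, 0.705]
wrist_force: [-0.6, 0.6, -0.4]
grip_width: 0.996
```

```bash
python3 - <<'E'
from h import *
s,d=snap("wrist","w8"); print(tool(s).round(4).tolist(), s["grip_width"],s["wrist_force"])
cv2.imwrite("pics/w8c.png",cv2.resize(d["pixels"][90:290,190:330],None,fx=3,fy=3,interpolation=cv2.INTER_CUBIC))
E
```

```text
[[-0.9875, 0.0003, 0.1579, 0.4666], [-0.1579, -0.0005, -0.9875, 0.2896], [-0.0002, -1.0, 0.0005, 0.1382], [0.0, 0.0, 0.0, 1.0]] 0.9959089032144346 [-0.6387211   0.60073981 -0.35343226]
```

View pics/w8.png

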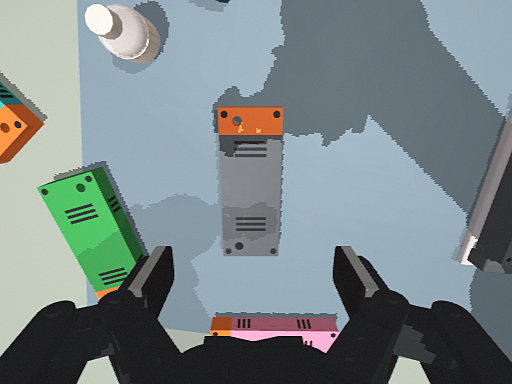

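View pics/w8c.png

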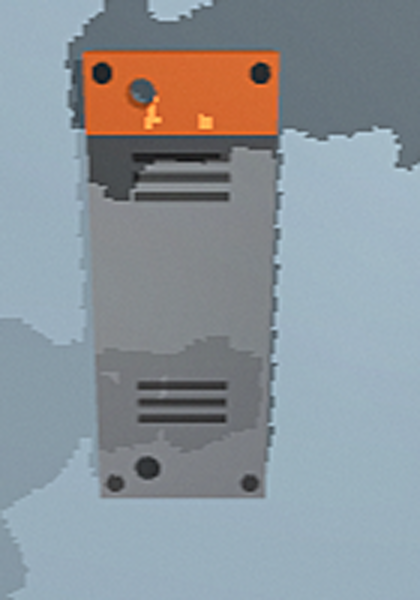

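```bash
python3 - <<'E'
from h import *
s,d=load("w8"); C=cam2world(d,s); T=tool(s)
def show(n,pts,z,k=3,o=(190,90)):
    p=cast(d,C,[(o[0]+(x+.5)/k-.5,o[1]+(y+.5)/k-.5) for x,y in pts],z); t=(p-T[:3,3])@T[:3,:3]
    print(n,p[:,:2].round(4).tolist(),"tool x,z",t[:,[0,2]].round(4).tolist()); return p
a,b=show("holes",[(142,93),(148,467)],.022); print(np.linalg.norm(a-b),np.degrees(np.arctan2(*(a-b)[1::-1])))
show("corners",[(84,52),(278,52),(101,497),(267,497)],.022)
show("green",[(145,262),(103,165)],.022,1,(0,0)); show("pink",[(255,318),(337,320)],.022,1,(0,0))
E
```

```text
holes [[0.5285, 0.3135], [0.4043, 0.2937]] tool x,z [[-0.0648, -0.0138], [0.061, -0.014]]
0.12577795143433812 9.025018216070755
corners [[0.5374, 0.332], [0.5465, 0.2756], [0.3899, 0.3083], [0.3992, 0.2508]] tool x,z [[-0.0765, -0.0307], [-0.0766, 0.0265], [0.0728, -0.0306], [0.0728, 0.0276]]
green [[0.3688, 0.3894], [0.4683, 0.4325]] tool x,z [[0.0809, -0.114], [-0.0242, -0.1409]]
pink [[0.3146, 0.2623], [0.3266, 0.1689]] tool x,z [[0.1545, 0.0029], [0.1573, 0.0971]]
```

Call:
drive_tool:
  plan:
    - {"dp": [-0.002, 0.03, -0.002], "angular": [0, 0, 0], "grip": 0.085}
    - {"dp": [0, 0.035, 0], "angular": [0, 0, 0], "grip": 0.085}
    - {"dp": [0, 0.025, 0], "angular": [0, 0, 0], "grip": 0.085}
    - {"dp": [0, 0.015, 0], "angular": [0, 0, 0], "grip": 0.085}
    - {"dp": [0, 0.01, 0], "angular": [0, 0, 0], "grip": 0.085}
    - {"dp": [0, 0, 0], "angular": [0, 0, 0], "grip": 0.085}
    - {"dp": [0, 0, 0], "angular": [0, 0, 0], "grip": 0.085}
    - {"dp": [0, 0, 0], "angular": [0, 0, 0], "grip": 0.085}

```text
time_s: 9.77
ee_pos: [0.4689, 0.2936, 0.0245]
orientation: [0.058, -0.056, 0.705, -0.704]
wrist_force: [-0.1, -0.0, 0.9]
grip_width: 0.995
```

```bash
python3 - <<'E'
from h import *
s,d=snap("wrist","w9"); print(tool(s).round(4).tolist(), s["grip_width"],s["wrist_force"])
E
```

```text
[[-0.9872, 0.0026, 0.1594, 0.4689], [-0.1594, 0.0015, -0.9872, 0.2936], [-0.0028, -1.0, -0.0011, 0.0245], [0.0, 0.0, 0.0, 1.0]] 0.9952964025623597 [-0.13285435 -0.0437834   0.88336458]
```

View pics/w9.png

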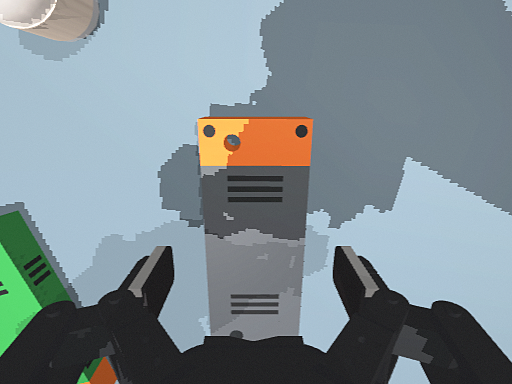

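Centred and aligned. I'll go down the rest of the way and grip.

Call:
drive_tool:
  plan:
    - {"dp": [0, 0.01, 0], "angular": [0, 0, 0], "grip": 0.085}
    - {"dp": [0, 0.008, 0], "angular": [0, 0, 0], "grip": 0.085}
    - {"dp": [0, 0.003, 0], "angular": [0, 0, 0], "grip": 0.085}
    - {"dp": [0, 0, 0], "angular": [0, 0, 0], "grip": 0.085}
    - {"dp": [0, 0, 0], "angular": [0, 0, 0], "grip": 0.085}

```text
time_s: 10.23
ee_pos: [0.4672, 0.2928, 0.0015]
orientation: [-0.056, 0.057, -0.705, 0.705]
wrist_force: [0.4, 0.6, -0.3]
grip_width: 0.994
```

Call:
drive_tool:
  plan:
    - {"dp": [0, 0, 0], "angular": [0, 0, 0], "grip": 0.065}
    - {"dp": [0, 0, 0], "angular": [0, 0, 0], "grip": 0.05}
    - {"dp": [0, 0, 0], "angular": [0, 0, 0], "grip": 0.05}
    - {"dp": [0, 0, 0], "angular": [0, 0, 0], "grip": 0.05}
    - {"dp": [0, 0, 0], "angular": [0, 0, 0], "grip": 0.05}
  newtons: 80

```text
time_s: 10.65
ee_pos: [0.4683, 0.2935, 0.0028]
orientation: [0.057, -0.056, 0.705, -0.705]
wrist_force: [0.4, 0.4, 4.9]
grip_width: 0.653
```

```bash
python3 - <<'E'
from h import *
s,d=snap("wrist","w10"); print(tool(s).round(4).tolist(), s["grip_width"],s["wrist_force"])
E
```

```text
[[-0.9871, 0.0015, 0.1599, 0.4683], [-0.1599, 0.0009, -0.9871, 0.2935], [-0.0016, -1.0, -0.0006, 0.0028], [0.0, 0.0, 0.0, 1.0]] 0.6530913432141343 [0.40293179 0.38451668 4.93709714]
```

View pics/w10.png

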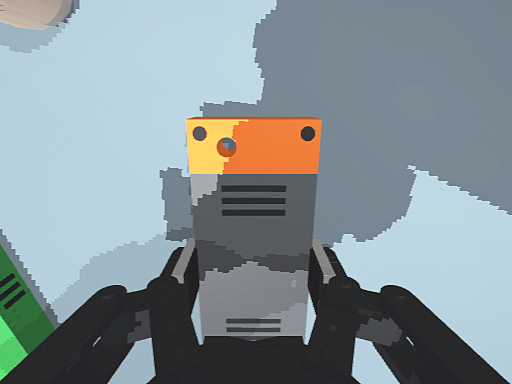

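The cover is gripped across its 58 mm width, with the hole at (227,147) in view. Lifting it.

Call:
drive_tool:
  plan:
    - {"dp": [0, -0.01, 0], "angular": [0, 0, 0], "grip": 0.05}
    - {"dp": [0, -0.03, 0], "angular": [0, 0, 0], "grip": 0.05}
    - {"dp": [0, -0.04, 0], "angular": [0, 0, 0], "grip": 0.05}
    - {"dp": [0, -0.04, 0], "angular": [0, 0, 0], "grip": 0.05}
    - {"dp": [0, -0.03, 0], "angular": [0, 0, 0], "grip": 0.05}
    - {"dp": [0, 0, 0], "angular": [0, 0, 0], "grip": 0.05}
    - {"dp": [0, 0, 0], "angular": [0, 0, 0], "grip": 0.05}
    - {"dp": [0, 0, 0], "angular": [0, 0, 0], "grip": 0.05}

```text
time_s: 11.37
ee_pos: [0.4667, 0.292, 0.151]
orientation: [-0.056, 0.057, -0.704, 0.705]
wrist_force: [-0.4, -0.3, -2.0]
grip_width: 0.656
```

```bash
python3 - <<'E'
from h import *
s,d=snap("wrist","w11"); print(tool(s).round(4).tolist(), s["grip_width"],s["wrist_force"])
cv2.imwrite("pics/w11c.png",cv2.resize(d["pixels"][100:340,170:340],None,fx=2.5,fy=2.5,interpolation=cv2.INTER_CUBIC))
E
```

```text
[[-0.9872, -0.0018, 0.1597, 0.4667], [-0.1597, -0.0017, -0.9872, 0.292], [0.0021, -1.0, 0.0014, 0.151], [0.0, 0.0, 0.0, 1.0]] 0.6558964090509957 [-0.44844727 -0.25579704 -1.95119692]
```

View pics/w11c.png

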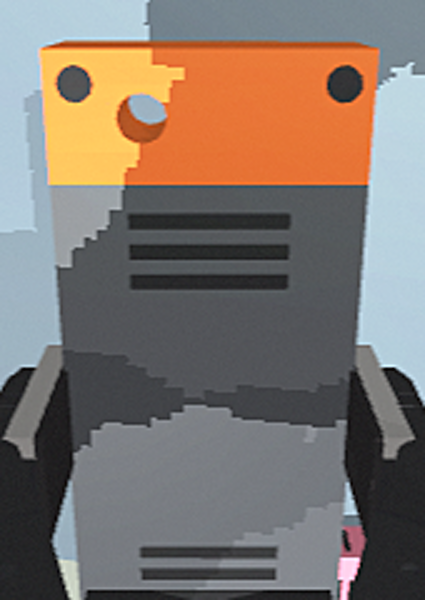

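```bash
python3 - <<'E'
from h import *
s,d=load("w11"); M=d["mount"]; 
def castt(pts,y,k=2.5,o=(170,100)): # in tool frame onto plane tool y
    K=d["K"]; uv=np.array([(o[0]+(a+.5)/k-.5,o[1]+(b+.5)/k-.5) for a,b in pts])
    r=np.c_[(uv[:,0]-K[0,2])/K[0,0],-(uv[:,1]-K[1,2])/K[1,1],-np.ones(len(uv))]@M[:3,:3].T
    return (M[:3,3]+r*((y-M[1,3])/r[:,1])[:,None])
for y in (-.0195,-.0205): print(castt([(142,117),(43,48),(378,50),(49,185),(367,185)],y)[:,[0,2]].round(4).tolist())
# cover hole seen-through px extents at bottom
E
```

```text
[[-0.0634, -0.011], [-0.0751, -0.0275], [-0.0748, 0.0295], [-0.0511, -0.0282], [-0.0511, 0.0293]]
[[-0.0635, -0.0109], [-0.0751, -0.0273], [-0.0748, 0.0292], [-0.0513, -0.028], [-0.0514, 0.0291]]
```

Call:
drive_tool:
  plan:
    - {"dp": [0, 0, 0], "angular": [0, 4.75, 0], "grip": 0.05}
    - {"dp": [-0.0025, 0, 0.028], "angular": [0, 0, 0], "grip": 0.05}
    - {"dp": [-0.0025, 0, 0.028], "angular": [0, 0, 0], "grip": 0.05}
    - {"dp": [-0.0025, 0, 0.028], "angular": [0, 0, 0], "grip": 0.05}
    - {"dp": [-0.0025, 0, 0.028], "angular": [0, 0, 0], "grip": 0.05}
    - {"dp": [-0.0025, 0, 0.028], "angular": [0, 0, 0], "grip": 0.05}
    - {"dp": [-0.0025, 0, 0.028], "angular": [0, 0, 0], "grip": 0.05}
    - {"dp": [-0.0025, 0, 0.028], "angular": [0, 0, 0], "grip": 0.05}
    - {"dp": [-0.0025, 0, 0.028], "angular": [0, 0, 0], "grip": 0.05}
    - {"dp": [-0.0025, 0, 0.028], "angular": [0, 0, 0], "grip": 0.05}

```text
time_s: 12.25
ee_pos: [0.508, 0.0418, 0.1498]
orientation: [-0.026, 0.029, -0.706, 0.707]
wrist_force: [0.3, 0.1, -1.0]
grip_width: 0.657
```

Call:
drive_tool:
  plan:
    - {"dp": [-0.0025, 0, 0.027], "angular": [0, 0, 0], "grip": 0.05}
    - {"dp": [0, 0.02, 0], "angular": [0, 0, 0], "grip": 0.05}
    - {"dp": [0, 0.02, 0], "angular": [0, 0, 0], "grip": 0.05}
    - {"dp": [0, 0.01, 0], "angular": [0, 0, 0], "grip": 0.05}
    - {"dp": [0, 0, 0], "angular": [0, 0, 0], "grip": 0.05}
    - {"dp": [0, 0, 0], "angular": [0, 0, 0], "grip": 0.05}
    - {"dp": [0, 0, 0], "angular": [0, 0, 0], "grip": 0.05}

```text
time_s: 12.83
ee_pos: [0.5145, 0.0173, 0.1022]
orientation: [0.028, -0.028, 0.707, -0.707]
wrist_force: [-0.3, -0.1, -1.3]
grip_width: 0.659
```

```bash
python3 - <<'E'
from h import *
s,d=snap("wrist","w12"); T=tool(s); print(T.round(4).tolist(), s["grip_width"],s["wrist_force"],np.degrees(np.arctan2(-T[1,0],-T[0,0])))
cv2.imwrite("pics/w12c.png",cv2.resize(d["pixels"][60:190,170:340],None,fx=4,fy=4,interpolation=cv2.INTER_CUBIC))
s,d=snap("side","s12")
cv2.imwrite("pics/s12c.png",cv2.resize(d["pixels"][150:250,210:340],None,fx=5,fy=5,interpolation=cv2.INTER_CUBIC))
E
```

```text
[[-0.9969, 0.0003, 0.0786, 0.5145], [-0.0786, 0.0001, -0.9969, 0.0173], [-0.0003, -1.0, -0.0001, 0.1022], [0.0, 0.0, 0.0, 1.0]] 0.6591410949252011 [-0.32211319 -0.10321076 -1.29048117] 4.5068221237681465
```

View pics/w12c.png

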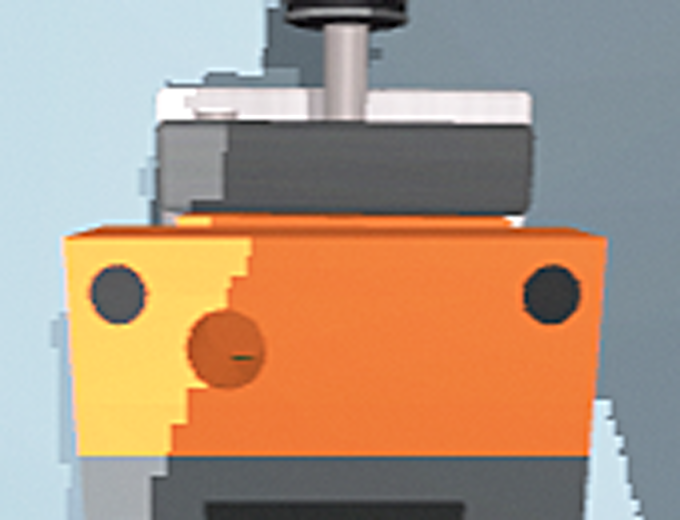

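View pics/s12c.png

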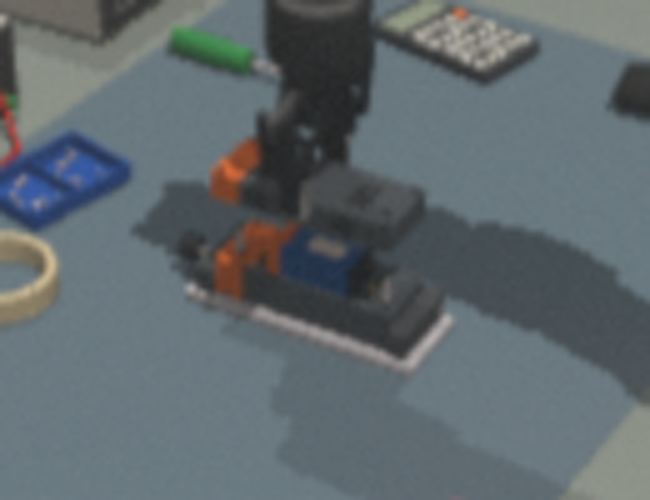

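```bash
python3 - <<'E'
from h import *
def bar(nm,pts,o,kx,ky,z=.040):
    s,d=load(nm); C=cam2world(d,s); T=tool(s)
    p=cast(d,C,[(o[0]+(a+.5)/kx-.5,o[1]+(b+.5)/ky-.5) for a,b in pts],z); t=(p-T[:3,3])@T[:3,:3]
    print(nm,p[:,:2].round(4).tolist(),t[:,[0,2]].round(4).tolist())
bar("w5",[(85,72),(517,74),(87,154),(512,156)],(190,70),4.6,3.7)
bar("w12",[(157,122),(531,122),(160,213),(528,213)],(170,60),4,4)
bar("w7",[(96,10),(337,10),(100,68),(333,68)],(190,90),3.3,3.3)
# orange strip of casing visible in w12
E
```

```text
w5 [[0.6007, 0.0539], [0.6056, -0.0104], [0.5861, 0.0532], [0.591, -0.0116]] [[-0.0897, -0.0304], [-0.0894, 0.0341], [-0.0751, -0.0309], [-0.0747, 0.0341]]
w12 [[0.6009, 0.0542], [0.606, -0.0099], [0.5859, 0.0532], [0.591, -0.0114]] [[-0.089, -0.0299], [-0.089, 0.0343], [-0.074, -0.0301], [-0.074, 0.0346]]
w7 [[0.6006, 0.0539], [0.6059, -0.0107], [0.5857, 0.0522], [0.5909, -0.0115]] [[-0.0886, -0.03], [-0.0886, 0.0348], [-0.0736, -0.0295], [-0.0737, 0.0344]]
```

Call:
drive_tool:
  plan:
    - {"dp": [0.0015, 0.01, 0.0011], "angular": [0, 0, 0], "grip": 0.05}
    - {"dp": [0, 0.01, 0], "angular": [0, 0, 0], "grip": 0.05}
    - {"dp": [0, 0.007, 0], "angular": [0, 0, 0], "grip": 0.05}
    - {"dp": [0, 0.003, 0], "angular": [0, 0, 0], "grip": 0.05}
    - {"dp": [0, 0, 0], "angular": [0, 0, 0], "grip": 0.05}
    - {"dp": [0, 0, 0], "angular": [0, 0, 0], "grip": 0.05}
    - {"dp": [0, 0, 0], "angular": [0, 0, 0], "grip": 0.05}
    - {"dp": [0, 0, 0], "angular": [0, 0, 0], "grip": 0.05}

```text
time_s: 13.6
ee_pos: [0.5132, 0.0156, 0.0723]
orientation: [-0.028, 0.027, -0.707, 0.707]
wrist_force: [1.1, 0.6, -0.5]
grip_width: 0.656
```

```bash
python3 - <<'E'
from h import *
s,d=snap("wrist","w13"); T=tool(s); print(T.round(4).tolist(), s["grip_width"],s["wrist_force"],np.degrees(np.arctan2(-T[1,0],-T[0,0])))
cv2.imwrite("pics/w13c.png",cv2.resize(d["pixels"][60:190,170:340],None,fx=4,fy=4,interpolation=cv2.INTER_CUBIC))
s,d=snap("side","s13")
cv2.imwrite("pics/s13c.png",cv2.resize(d["pixels"][170:230,230:310],None,fx=8,fy=8,interpolation=cv2.INTER_CUBIC))
E
```

```text
[[-0.997, 0.0009, 0.0776, 0.5132], [-0.0776, -0.0, -0.997, 0.0156], [-0.0009, -1.0, 0.0001, 0.0723], [0.0, 0.0, 0.0, 1.0]] 0.655529151726991 [ 1.14225385  0.55179353 -0.54169348] 4.4497104532688585
```

View pics/w13c.png

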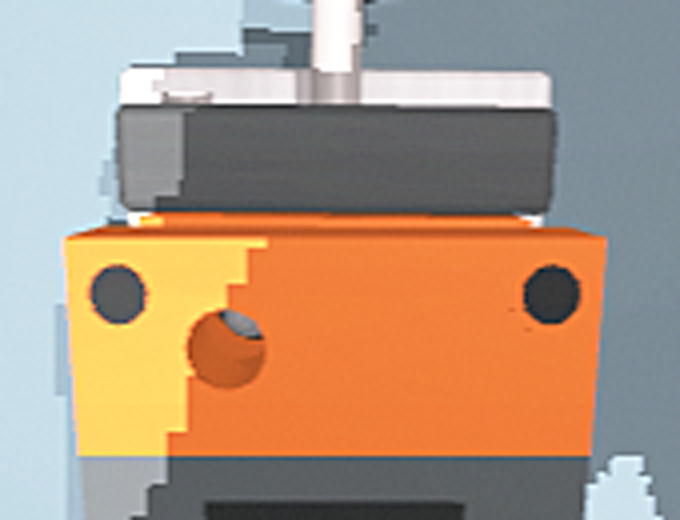

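View pics/s13c.png

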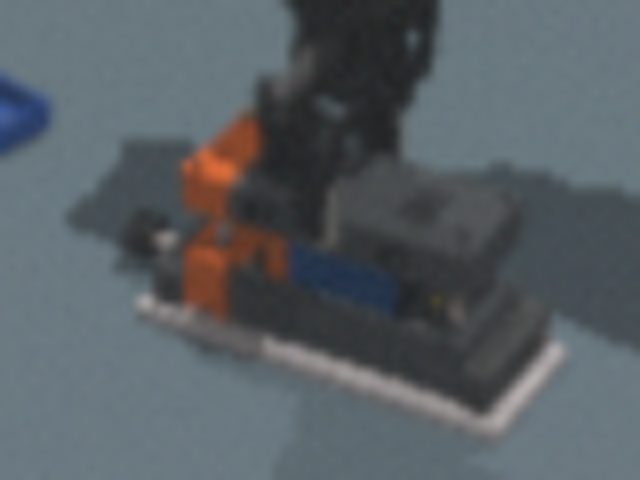

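A grey dowel end shows through the hole at crop (240,322), so the hole is over dowel a. I'll lower onto the tapers and watch the force.

Call:
drive_tool:
  plan:
    - {"dp": [0, 0.003, 0], "angular": [0, 0, 0], "grip": 0.05}
    - {"dp": [0, 0.003, 0], "angular": [0, 0, 0], "grip": 0.05}
    - {"dp": [0, 0.003, 0], "angular": [0, 0, 0], "grip": 0.05}
    - {"dp": [0, 0, 0], "angular": [0, 0, 0], "grip": 0.05}
    - {"dp": [0, 0, 0], "angular": [0, 0, 0], "grip": 0.05}

```text
time_s: 14.12
ee_pos: [0.5125, 0.0155, 0.0626]
orientation: [-0.027, 0.028, -0.707, 0.707]
wrist_force: [-1.4, 0.3, -1.1]
grip_width: 0.66
```

```bash
python3 - <<'E'
from h import *
s,d=snap("wrist","w14"); T=tool(s); print(T.round(4).tolist(), s["grip_width"],s["wrist_force"],s["moment"])
cv2.imwrite("pics/w14c.png",cv2.resize(d["pixels"][60:190,170:340],None,fx=4,fy=4,interpolation=cv2.INTER_CUBIC))
E
```

```text
[[-0.997, -0.0008, 0.0776, 0.5125], [-0.0776, -0.0002, -0.997, 0.0155], [0.0008, -1.0, 0.0001, 0.0626], [0.0, 0.0, 0.0, 1.0]] 0.659580237654728 [-1.37687811  0.30055305 -1.07412152] [-0.04094441  0.02435217  0.01458024]
```

View pics/w14c.png

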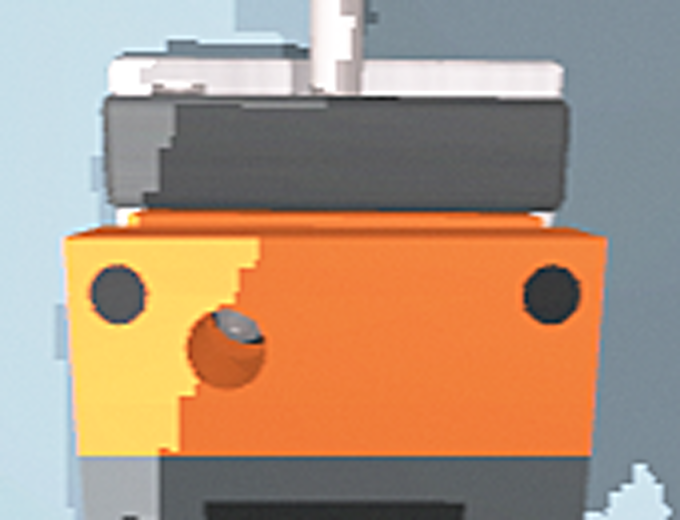

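Call:
drive_tool:
  plan:
    - {"dp": [0, 0.0025, 0], "angular": [0, 0, 0], "grip": 0.05}
    - {"dp": [0, 0.0025, 0], "angular": [0, 0, 0], "grip": 0.05}
    - {"dp": [0, 0, 0], "angular": [0, 0, 0], "grip": 0.05}
    - {"dp": [0, 0, 0], "angular": [0, 0, 0], "grip": 0.05}
    - {"dp": [0, 0, 0], "angular": [0, 0, 0], "grip": 0.05}

```text
time_s: 14.58
ee_pos: [0.5128, 0.0156, 0.0579]
orientation: [-0.027, 0.027, -0.707, 0.707]
wrist_force: [0.0, 1.0, -0.8]
grip_width: 0.657
```

```bash
python3 - <<'E'
from h import *
s,d=snap("wrist","w15"); T=tool(s); print(T.round(4).tolist(), s["grip_width"],s["wrist_force"],s["moment"])
cv2.imwrite("pics/w15c.png",cv2.resize(d["pixels"][120:170,200:260],None,fx=10,fy=10,interpolation=cv2.INTER_CUBIC))
E
```

```text
[[-0.997, -0.0, 0.0776, 0.5128], [-0.0776, -0.0, -0.997, 0.0156], [0.0001, -1.0, 0.0, 0.0579], [0.0, 0.0, 0.0, 1.0]] 0.6569185256569668 [ 0.00148301  1.01385331 -0.84216529] [0.04928685 0.0383656  0.01663908]
```

View pics/w15c.png

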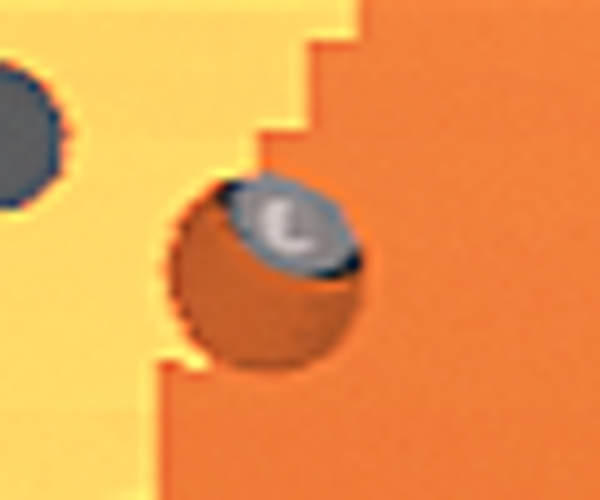

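The dowel is centred in the hole and there is no side load. Continuing down.

Call:
drive_tool:
  plan:
    - {"dp": [0, 0.0025, 0], "angular": [0, 0, 0], "grip": 0.05}
    - {"dp": [0, 0.0025, 0], "angular": [0, 0, 0], "grip": 0.05}
    - {"dp": [0, 0, 0], "angular": [0, 0, 0], "grip": 0.05}
    - {"dp": [0, 0, 0], "angular": [0, 0, 0], "grip": 0.05}

```text
time_s: 14.97
ee_pos: [0.5127, 0.0156, 0.0528]
orientation: [0.027, -0.028, 0.707, -0.707]
wrist_force: [-0.2, 0.8, -1.7]
grip_width: 0.652
```

Call:
drive_tool:
  plan:
    - {"dp": [0, 0.0015, 0], "angular": [0, 0, 0], "grip": 0.05}
    - {"dp": [0, 0.0015, 0], "angular": [0, 0, 0], "grip": 0.05}
    - {"dp": [0, 0, 0], "angular": [0, 0, 0], "grip": 0.05}
    - {"dp": [0, 0, 0], "angular": [0, 0, 0], "grip": 0.05}
    - {"dp": [0, 0, 0], "angular": [0, 0, 0], "grip": 0.05}

```text
time_s: 15.38
ee_pos: [0.5129, 0.0156, 0.0502]
orientation: [-0.028, 0.027, -0.707, 0.707]
wrist_force: [-0.2, -0.1, 0.9]
grip_width: 0.657
```

Call:
drive_tool:
  plan:
    - {"dp": [0, 0.001, 0], "angular": [0, 0, 0], "grip": 0.05}
    - {"dp": [0, 0.001, 0], "angular": [0, 0, 0], "grip": 0.05}
    - {"dp": [0, 0, 0], "angular": [0, 0, 0], "grip": 0.05}
    - {"dp": [0, 0, 0], "angular": [0, 0, 0], "grip": 0.05}
    - {"dp": [0, 0, 0], "angular": [0, 0, 0], "grip": 0.05}
  newtons: 100

```text
time_s: 15.8
ee_pos: [0.513, 0.0155, 0.0484]
orientation: [-0.028, 0.027, -0.707, 0.707]
wrist_force: [-1.6, 0.1, 4.9]
grip_width: 0.655
```

Call:
drive_tool:
  plan:
    - {"dp": [0, 0.001, 0], "angular": [0, 0, 0], "grip": 0.05}
    - {"dp": [0, 0.001, 0], "angular": [0, 0, 0], "grip": 0.05}
    - {"dp": [0, 0, 0], "angular": [0, 0, 0], "grip": 0.05}
    - {"dp": [0, 0, 0], "angular": [0, 0, 0], "grip": 0.05}
    - {"dp": [0, 0, 0], "angular": [0, 0, 0], "grip": 0.05}

```text
time_s: 16.22
ee_pos: [0.513, 0.0156, 0.0469]
orientation: [-0.028, 0.027, -0.706, 0.707]
wrist_force: [-2.8, -0.0, 9.3]
grip_width: 0.65
```

```bash
python3 - <<'E'
from h import *
s,d=snap("wrist","w16"); T=tool(s); print(T.round(4).tolist(), s["grip_width"],s["wrist_force"],s["moment"])
cv2.imwrite("pics/w16c.png",cv2.resize(d["pixels"][60:190,170:340],None,fx=4,fy=4,interpolation=cv2.INTER_CUBIC))
s,d=snap("side","s16")
cv2.imwrite("pics/s16c.png",cv2.resize(d["pixels"][170:230,230:310],None,fx=8,fy=8,interpolation=cv2.INTER_CUBIC))
E
```

```text
[[-0.997, 0.0003, 0.0775, 0.513], [-0.0775, -0.0003, -0.997, 0.0156], [-0.0003, -1.0, 0.0003, 0.0469], [0.0, 0.0, 0.0, 1.0]] 0.6499004049525602 [-2.82740343 -0.01460822  9.31366349] [ 0.06948522  0.64954807 -0.04153629]
```

View pics/w16c.png

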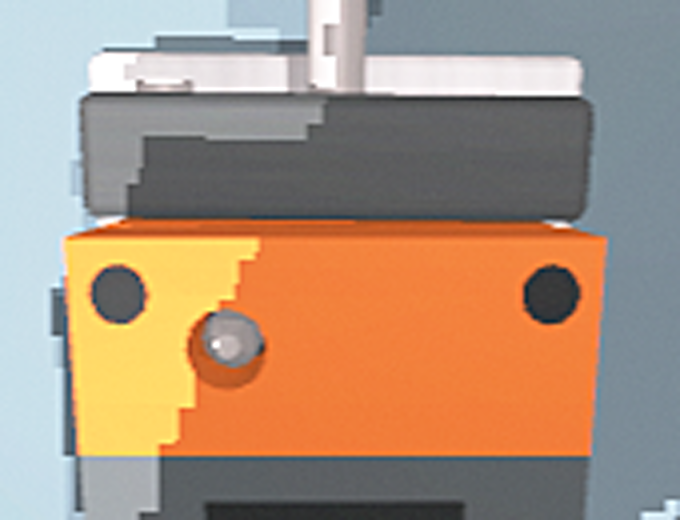

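View pics/s16c.png

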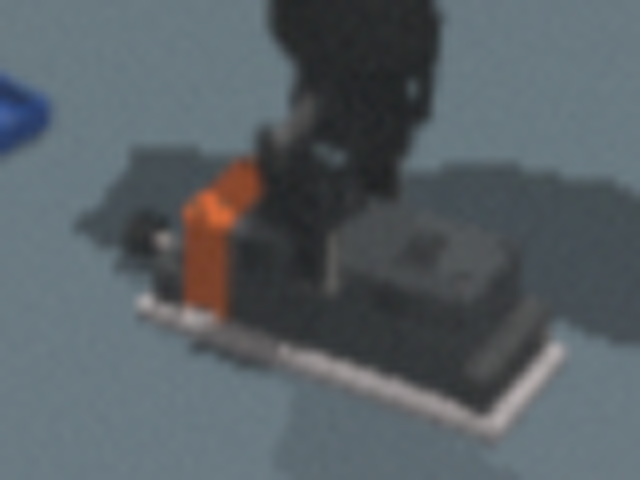

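Call:
drive_tool:
  plan:
    - {"dp": [0, 0.001, 0], "angular": [0, 0, 0], "grip": 0.05}
    - {"dp": [0, 0, 0], "angular": [0, 0, 0], "grip": 0.05}
    - {"dp": [0, 0, 0], "angular": [0, 0, 0], "grip": 0.05}
    - {"dp": [0, 0, 0], "angular": [0, 0, 0], "grip": 0.05}

```text
time_s: 16.65
ee_pos: [0.513, 0.0156, 0.0469]
orientation: [-0.027, 0.027, -0.706, 0.707]
wrist_force: [-5.8, 0.6, 18.6]
grip_width: 0.65
```

Call:
drive_tool:
  plan:
    - {"dp": [0, 0.001, 0], "angular": [0, 0, 0], "grip": 0.05}
    - {"dp": [0, 0, 0], "angular": [0, 0, 0], "grip": 0.05}
    - {"dp": [0, 0, 0], "angular": [0, 0, 0], "grip": 0.05}
    - {"dp": [0, 0, 0], "angular": [0, 0, 0], "grip": 0.05}

```text
time_s: 16.98
ee_pos: [0.513, 0.0156, 0.0468]
orientation: [-0.027, 0.027, -0.706, 0.707]
wrist_force: [-9.2, -0.9, 24.8]
grip_width: 0.652
```

Call:
drive_tool:
  plan:
    - {"dp": [0.0008, 0, 0], "angular": [0, 0, 0], "grip": 0.05}
    - {"dp": [0, 0, 0], "angular": [0, 0, 0], "grip": 0.05}
    - {"dp": [0, 0, 0], "angular": [0, 0, 0], "grip": 0.05}
    - {"dp": [0, 0, 0], "angular": [0, 0, 0], "grip": 0.05}

```text
time_s: 17.32
ee_pos: [0.513, 0.0156, 0.0469]
orientation: [-0.028, 0.027, -0.706, 0.707]
wrist_force: [-6.7, -1.3, 23.7]
grip_width: 0.647
```

```bash
python3 - <<'E'
from h import *
s,d=snap("wrist","w17"); T=tool(s); print(T.round(4).tolist(), s["grip_width"],s["wrist_force"],s["moment"],np.abs(s["qvel"]).max())
cv2.imwrite("pics/w17c.png",cv2.resize(d["pixels"][60:190,170:340],None,fx=4,fy=4,interpolation=cv2.INTER_CUBIC))
s,d=snap("side","s17")
cv2.imwrite("pics/s17c.png",cv2.resize(d["pixels"][170:230,230:310],None,fx=8,fy=8,interpolation=cv2.INTER_CUBIC))
# depth-based heights: cover top z by side camera
C=cam2world(d);K=d["K"];z=d["depth"]
for (x,y) in [(210,190),(400,230),(480,250),(440,270),(350,280),(470,300),(480,375)]:
    u,v=int(230+x/8),int(170+y/8); q=z[v,u]; p=C@np.array([(u-K[0,2])/K[0,0]*q,-(v-K[1,2])/K[1,1]*q,-q,1]); print((u,v),p[:3].round(4))
E
```

```text
[[-0.997, 0.0017, 0.0774, 0.513], [-0.0774, -0.0006, -0.997, 0.0156], [-0.0016, -1.0, 0.0008, 0.0469], [0.0, 0.0, 0.0, 1.0]] 0.6472924690417866 [-6.67234874 -1.28683969 23.67028702] [0.13654407 1.478042   0.03193498] 0.0017892034179462339
(256, 193) [0.5844 0.0258 0.0671]
(280, 198) [0.4912 0.0012 0.066 ]
(290, 201) [ 4.483e-01 -3.000e-04  6.850e-02]
(285, 203) [0.4591 0.0174 0.0655]
(273, 205) [0.496  0.0419 0.0561]
(288, 207) [0.4341 0.0375 0.0697]
(290, 216) [0.4249 0.036  0.0314]
```

View pics/w17c.png

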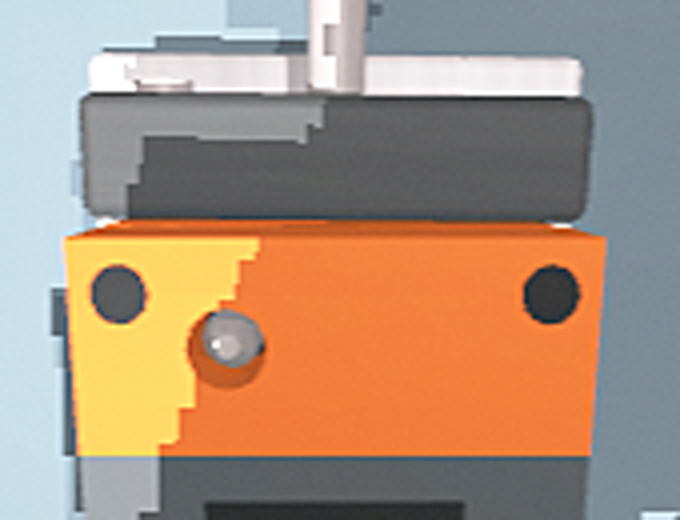

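View pics/s17c.png

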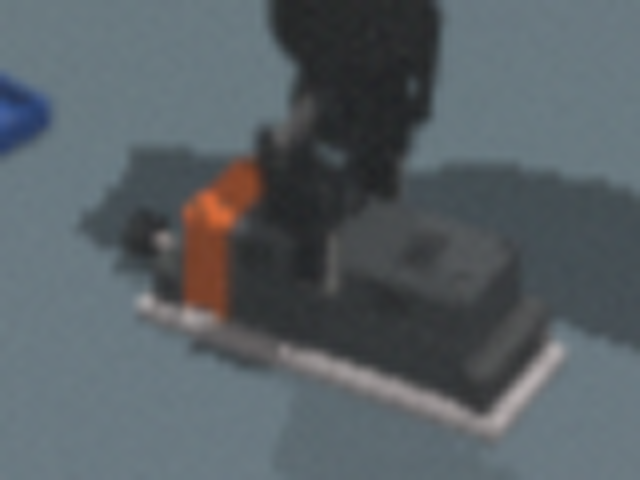

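```bash
python3 - <<'E'
from h import *
s,d=load("w17"); C=cam2world(d,s); K=d["K"]; z=d["depth"]
v,u=np.mgrid[0:384,0:512]; q=z; P=np.stack([(u-K[0,2])/K[0,0]*q,-(v-K[1,2])/K[1,1]*q,-q,np.ones_like(q)],-1)@C.T
Z=P[...,2]
f=lambda x,y:(int(170+x/4),int(60+y/4))
def med(x,y,r): a,b=f(x,y); w=Z[b-r:b+r+1,a-r:a+r+1]; print((a,b),np.median(w).round(4),w.std().round(4))
for nm,(x,y,r) in dict(coverL=(120,400,4),coverM=(350,350,6),coverR=(550,400,4),coverfront=(340,255,2),greyM=(340,490,2),dowel=(230,345,1),barL=(120,160,5),barR=(500,160,6),benchL=(10,200,3),benchR=(660,200,3)).items(): print(nm,end=" "); med(x,y,r)
E
```

```text
coverL (200, 160) 0.0655 0.0006
coverM (257, 147) 0.0656 0.0134
coverR (307, 160) 0.0657 0.0006
coverfront (255, 123) 0.0655 0.0005
greyM (255, 182) 0.0657 0.0006
dowel (227, 146) 0.0638 0.0006
barL (200, 100) 0.0338 0.0007
barR (295, 100) 0.0337 0.0007
benchL (172, 110) 0.0004 0.0267
benchR (335, 110) 0.0001 0.0006
```

Wrist depth puts the cover top at 0.0656 m on all sides, against 0.066 m when fully home. The dowel tip is 1.8 mm below it (nominal 2 mm). The cover is level and against a hard stop, pressed with about 24 N, so I'm handing in.

```bash
python3 - <<'E'
from h import *
print(arm.finish_job()); s=arm.observe(); print(s["time_s"],s["wrist_force"],s["ee_pos"],s["grip_width"])
E
```

```text
the job is handed in; nothing more can be done
None
the job is handed in; nothing more can be done
```

I laid the battery pack in the bay and let go of it, with the orange ends together. I then fitted the grey cover over both dowels, pressed it home and handed the job in at about 17.4 s, still gripping it. The hand-in gave no verdict.

**Pack:** after release it sat centred between the bay guides in the wrist view, within about 2 mm of the bay centre.

**Cover:**
- **Height:** the wrist camera's depth image put the top at 65.5–65.7 mm on all sides, against 66 mm when fully home. It was level.
- **Dowels:** dowel a sat inside its hole, with its tip 1.8 mm below the cover top (2 mm expected). I did not see dowel b after fitting, because the gripper hid it.
- **Pressing force:** the tool stopped hard at 46.9 mm while the force rose from 9 to about 24 N, which means the rim is closed. The grip was set to 100 N.

**Checks that disagreed or were left open:**
- A sideways force of about 7 N remained at the end.
- Depth from the side camera scattered by about 2 mm, so I relied on the wrist camera for the height.
- I did not measure the bystanders again at the end. I saw no contact with any of them.

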